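Scoop ball knobs from the tilting sorting tray into the parts bin

TASK

Lift the sorting tray by its handle up to its stop, so that the wooden ball knobs roll together at the low end, and leave it tilted. Then take the hand scoop, scoop up all five knobs in one go and tip them into the grey parts bin. Do not touch the knobs with the fingers, spill none onto the bench and leave the other things alone; finally set the emptied scoop down flat on the bench, right way up.

Things in the scene. Friction and masses are not known exactly. Their poses are not given: they have to be found in the camera images.
- tray (a joint): tilt of the shallow wooden tray, rad: 0 level, grows as its handle end is lifted, stop at 0.26. The hinge runs across the tray at its low end, 4 mm below and 4 mm outside tray_low. It is stiff (1.5 N m of friction): lifting takes some 10 N at the handle, and the tray stays where it is left
- tray_low (a point): on the tray: inner floor, mid-width, at the inner face of the low (hinge) end wall; 16 mm above the bench. Axes tilt with the tray: x along the floor up to the handle end, y across, z out of the floor. Inside 195 mm long (x), 124 mm wide, walls and floor 4 mm thick, walls 40 mm high inside, the low end wall 62 mm. Its fixed base has steel side plates at the hinge, 152 mm over their outer faces, 40 mm high
- tray_grip (a point): on the tray: centre of its handle, a dark wooden bar sticking out beyond the high end wall along the tray's x; 22 mm wide (y), 22 mm high: pinch it across y, from above. It lies 229 mm along x and 26 mm along z from tray_low; 30 mm beyond the outer face of the end wall. Axes as tray_low
- scoop_grip (a point): on the loose aluminium hand scoop (about 180 g): the place to grip on its black handle, half-way up, near the balance point. The handle is a bar along the scoop's x, 20 mm wide (y), 24 mm high, raised over the bowl, reaching 42 mm forward and 37 mm back of this point. x points backward (the open mouth faces -x), y across, z up. 83 mm above the scoop's underside
- scoop_lip (a point): on the scoop: middle of the front lip's edge, at the flat underside; 62 mm forward (-x) of and 83 mm below scoop_grip, same axes. The bowl reaches 100 mm back from here, is 108 mm wide outside and 45 mm deep, with a 2 mm floor and 3 mm walls; the side walls start 32 mm behind the lip; ahead of them low side rims slope from 18 mm down to the lip
- bin: fixed grey open parts bin, 170 (x) x 190 (y) mm outside, walls 6 mm, rim 75 mm above the bench, inner floor 16 mm above it. Origin at bench height under its centre, z up
- knob0_center (a point): centre of a loose wooden ball knob, 32 mm diameter, 14 g (five alike, with one small dark drilled hole); rolls freely, waxed (friction about 0.25); starts in the tray; axes mean nothing as it rolls
- knob1_center (a point): centre of a loose wooden ball knob, 32 mm diameter, 14 g (five alike, with one small dark drilled hole); rolls freely, waxed (friction about 0.25); starts in the tray; axes mean nothing as it rolls
- knob2_center (a point): centre of a loose wooden ball knob, 32 mm diameter, 14 g (five alike, with one small dark drilled hole); rolls freely, waxed (friction about 0.25); starts in the tray; axes mean nothing as it rolls
- knob3_center (a point): centre of a loose wooden ball knob, 32 mm diameter, 14 g (five alike, with one small dark drilled hole); rolls freely, waxed (friction about 0.25); starts in the tray; axes mean nothing as it rolls
- knob4_center (a point): centre of a loose wooden ball knob, 32 mm diameter, 14 g (five alike, with one small dark drilled hole); rolls freely, waxed (friction about 0.25); starts in the tray; axes mean nothing as it rolls
- block: bystander, loose: cork sanding block, 120 x 68 x 35 mm, origin under it at bench height
- file: bystander, loose: steel file with a dark rubber handle, 275 mm long, 24 mm high, origin under it at bench height
- rail: bystander, loose: pale wooden rail, 42 x 220 x 28 mm, with two drilled holes, origin under it at bench height
Mind the look-alikes: they are no part of the job. Several things look just like the part that bears scoop_grip: the one meant starts farthest to the robot's left.

How it is judged:
By the outcome, as a careful person would: the job done as asked, in the order asked, and still so for the second after the job is handed in, with the robot touching nothing.
It also fails if it takes over 70 s, if anything falls off the work surface, if the arm or the gripper's body presses on something with over 40 N, if the wrist force passes 120 N, or if a joint passes its speed limit or range.

ROBOT

A 6-joint arm with a two-finger parallel gripper is mounted at the origin on the work surface. World frame = base frame: x ahead of the robot, y to its left, z up, the work surface at z = 0. Lengths are in m, angles in rad, forces in N, time in s.
With the tool pointing down it reaches from about 0.35 to 0.85 m from the base axis. Payload 8.1 kg.
Tool frame: the origin (TCP) lies between the finger pads; the fingertips stand 8 mm ahead of it and the grasp point (between the pads) lies 11 mm behind it (robot.tip_reach is the y of the fingertips in the tool frame, in m); y points along the fingers, z is the direction in which the jaws open and shut, and the axes are right-handed (so a half turn about y gives the same grasp; the last joint's range is limited). The gripper opens to 93 mm and grips with 3 to 60 N. Pads are 15 mm wide; open, the fingers measure 128 mm over their backs; the gripper's body (75 mm by 188 mm) begins 65 mm behind the grasp point.
Start: joints at [-0.085, 0.13, 1.488, -0, 1.523, -0.085], TCP at [0.6, 0, 0.201] pointing down, gripper open.
Joint ranges: [-2.96, 2.96], [-0.89, 2.26], [0.02, 2.5], [-1.34, 4.48], [0, 2.73], [-2.66, 2.66]. Speed limits (rad/s): [2.39, 2.39, 2.79, 3.14, 3.14, 3.14].

INTERFACE

Orientations are given as a rotation vector (axis times angle).
In Python, from plant import robot gives the robot as it stands.
- The arm moves only by the tool carry_out, never from a script. Its argument "increments" is a list of rows, each an object with "linear": the shift along the tool's x, y, z in m, a list of three; "yaw": the turn about the tool's y in rad. A call has 1 to 5 rows; each row is the pose to reach, as a shift and turn from the pose measured when the call began, along the tool's axes at that moment; what a row does not reach only later rows make up. A row lasts 1/8 s, in which the tool goes at most 62.5 mm and 10.7 degrees, less where a joint would pass 70% of its speed; a pose out of reach is approached as far as the arm can. A call with a gripper value outside its range is refused whole. "gripper" is the opening, from 0 (shut) to 1 (fully open), set as the call begins (left out, the last holds). The fingers move at their own pace and stop on an object; "newtons" is the grip in N (left out, the last holds). Time passes only in rows, so rows that repeat a pose let the fingers close. It gives the time, the measured TCP pose, the force and the opening at its end, in the units of the state.
- robot.read_state(): the state, without advancing time (a new reading comes with each control period).
- robot.read_camera(name): name is "scene" or "side" or "wrist"; returns the picture (480x640x3 uint8, blue, green, red); there is no depth.
- robot.camera_params(name): a dict with "fov_y" (degrees; the focal length in pixels is half the picture's height over the tangent of half this angle, whatever the lens; pixels are square), "cx", "cy" (the principal point, pixels), "R" (3x3) and "t" (3): a world point X has camera coordinates R X + t. Camera axes: x right, y down, z forward; pixel columns grow to the right and rows downward; lengths in m; the calibration is good to about 2 mm. A picture is of the moment at which its call begins: read the wrist's pose just before it. camera_params takes no time and is no camera call; for the wrist camera it gives the pose at the moment of the call.
- robot.close_job(): hands the job in, once; it reports no verdict.
The state is a dict: "t": time; "q": joint angles; "dq": joint speeds; "joint_torque": joint torques, N m; "tool_pos": TCP position; "orientation": TCP orientation; "force": force on the tool from outside, world axes, zero at the start; "wrist_torque": the same for the moment, N m; "opening": finger opening in m.
Only numpy, scipy, OpenCV 4.12 (cv2) and the standard library are available. Lean on these libraries where they do the work, as an engineer would, in place of code of your own. Each camera call takes 0.05 s, during which the arm holds its last target.

## Working session

There is one attempt and no reset: what is moved stays moved. The work goes in short steps, Python scripts to look and compute and a tool call to move; the robot and the scene stay as the last step left them, time stands still between calls to the robot, and variables do not carry over. Pictures are saved under pics/ and viewed, and the job is handed in when it is done.

Besides the shell and the picture viewer there is one more tool, called after ">>>" as name(argument=value, ...) on one line, values as JSON. carry_out: Moves the arm, as the interface text tells. Its arguments: {"type":"object","properties":{"increments":{"type":"array","items":{"type":"object","properties":{"linear":{"type":"array","items":{"type":"number"}},"yaw":{"type":"number"}}}},"gripper":{"type":"number"},"newtons":{"type":"number"}},"required":["increments"]}

```bash
ls; mkdir -p pics; python3 - <<'E'
from plant import robot
import cv2
s=robot.read_state(); print(s)
for n in ["scene","side","wrist"]:
    p=robot.camera_params(n); print(n,p)
    cv2.imwrite(f"pics/{n}0.png",robot.read_camera(n))
print(robot.tip_reach)
E
```

```text
pics
{'t': 0.0, 'q': array([-8.54113864e-02,  1.31186234e-01,  1.48925946e+00, -5.70010203e-06,
        1.52301050e+00, -8.53873585e-02]), 'dq': array([-6.85612778e-04,  4.61958462e-05,  9.66602868e-04,  1.44332088e-03,
        1.88597396e-04, -9.55732080e-05]), 'joint_torque': array([-1.61290725e-03, -5.59853125e+01, -4.91755986e+01,  7.67333270e-02,
        3.59135563e-02, -2.97389461e-04]), 'tool_pos': array([5.99397691e-01, 6.48236105e-05, 2.00183401e-01]), 'orientation': array([-1.21044297,  1.21065708, -1.20822551]), 'force': array([0.78188691, 0.3561836 , 1.27577899]), 'wrist_torque': array([ 0.04027124, -0.01381511,  0.02557583]), 'opening': 0.09319930120450848}
scene {'fov_y': 44.3035670151947, 'cx': 318.0128396241397, 'cy': 243.03122421712052, 'R': array([[ 0.47595076,  0.87936466, -0.01373598],
       [ 0.56863447, -0.31960954, -0.7579608 ],
       [-0.67091409,  0.35294127, -0.65215546]]), 't': array([-0.24978401, -0.23304946,  1.91691097])}
side {'fov_y': 47.41913396550446, 'cx': 315.6708686473668, 'cy': 240.5438954210786, 'R': array([[ 0.95371897, -0.30043204,  0.01267742],
       [-0.21453079, -0.70935776, -0.67140756],
       [ 0.21070517,  0.63761443, -0.74097988]]), 't': array([-0.52313647,  0.16665697,  1.17563817])}
wrist {'fov_y': 70.0607095723271, 'cx': 324.1936610486006, 'cy': 242.59247913012746, 'R': array([[ 9.99997793e-01,  9.42366773e-04, -1.87785568e-03],
       [ 1.39022457e-03, -9.66914777e-01,  2.55095828e-01],
       [-1.57533257e-03, -2.55097875e-01, -9.66913953e-01]]), 't': array([-0.59912829, -0.0308516 ,  0.38929914])}
0.008
```

```bash
cat > h.py <<'E'
import numpy as np, cv2
from plant import robot
P={}
def par(n,p=None):
    p=p or robot.camera_params(n)
    f=240/np.tan(np.radians(p['fov_y'])/2)
    return f,p['cx'],p['cy'],np.array(p['R']),np.array(p['t'])
def ray(n,uv,p=None):
    f,cx,cy,R,t=par(n,p)
    d=R.T@np.array([(uv[0]-cx)/f,(uv[1]-cy)/f,1]); return -R.T@t,d
def onz(n,uv,z,p=None):
    c,d=ray(n,uv,p); return c+d*(z-c[2])/d[2]
def tri(obs):
    A=np.zeros((3,3));b=np.zeros(3);L=[]
    for n,uv in obs:
        c,d=ray(n,uv); d=d/np.linalg.norm(d); M=np.eye(3)-np.outer(d,d);A+=M;b+=M@c;L.append((c,M))
    X=np.linalg.solve(A,b); return X,[np.linalg.norm(M@(X-c))*1000 for c,M in L]
def proj(n,X,p=None):
    f,cx,cy,R,t=par(n,p); x=R@np.asarray(X)+t; return np.array([cx+f*x[0]/x[2],cy+f*x[1]/x[2]])
def crop(src,out,x,y,w,h,s):
    im=cv2.imread(src)[y:y+h,x:x+w]; cv2.imwrite(out,cv2.resize(im,None,fx=s,fy=s,interpolation=cv2.INTER_CUBIC))
E
python3 - <<'E'
from h import *
crop('pics/scene0.png','pics/c1.png',170,180,200,150,4)
crop('pics/side0.png','pics/c2.png',260,210,200,150,4)
crop('pics/side0.png','pics/c2b.png',260,270,160,150,4)
crop('pics/side0.png','pics/c2c.png',220,120,160,150,4)
crop('pics/wrist0.png','pics/c3.png',230,160,160,140,5)
crop('pics/scene0.png','pics/c4.png',330,170,140,110,5)
E
python3 - <<'E'
from h import *
np.set_printoptions(precision=4,suppress=True)
w=lambda x,y:(230+x/5,160+y/5)
a=onz('wrist',w(122,128),.001);b=onz('wrist',w(215,578),.001);print('lip',a,b,np.linalg.norm(a-b),(a+b)/2,'ang',np.arctan2(*( (a-b)[:2]*[-1,1])) )
f=onz('wrist',w(190,440),.09);g=onz('wrist',w(606,385),.09);print('handle',f,g,np.linalg.norm(f-g))
d=(g-f)/np.linalg.norm(g-f);print('ang',np.degrees(np.arctan2(d[1],d[0])))
c=onz('wrist',w(580,65),.045);e=onz('wrist',w(332,625),.045);h=onz('wrist',w(648,580),.045);print('rim',c,h,e,np.linalg.norm(c-h))
S=lambda x,y:(330+x/5,170+y/5); D=lambda x,y:(220+x/4,120+y/4)
print('bin')
L,T,R=[onz('scene',S(*q),.075) for q in [(120,238),(360,105),(598,258)]];print(L,T,R)
for q in [(50,172),(172,348),(435,255)]:print(onz('side',D(*q),.075))
print(np.linalg.norm(L-T),np.linalg.norm(T-R)); print('bottom front',onz('scene',S(335,488),0), onz('side',D(190,415),0))
print('tray')
A=lambda x,y:(170+x/4,180+y/4); B=lambda x,y:(260+x/4,270+y/4)
print('hi+y',tri([('scene',A(430,460)),('side',B(420,102))]))
print('lo+y',tri([('scene',A(238,268)),('side',B(82,228))]))
print('lo-y',tri([('scene',A(65,352)),('side',B(203,475))]))
print('hi-y side',onz('side',B(555,288),.056))
print('handle end top', onz('side',B(570,160),.05),onz('scene',A(380,560),.045))
E
```

```text
lip [0.522  0.0343 0.001 ] [ 0.5386 -0.0714  0.001 ] 0.10697010187025247 [ 0.5303 -0.0185  0.001 ] ang 0.15633389941844011
handle [ 0.5494 -0.0124  0.09  ] [ 0.6232 -0.0022  0.09  ] 0.07451886971893475
ang 7.851988207710196
rim [0.6204 0.0506 0.045 ] [ 0.6365 -0.0554  0.045 ] [ 0.57   -0.0656  0.045 ] 0.10722536237539236
bin
[0.4685 0.143  0.075 ] [0.4305 0.3268 0.075 ] [0.6095 0.3577 0.075 ]
[0.4225 0.3187 0.075 ]
[0.4591 0.138  0.075 ]
[0.6357 0.1714 0.075 ]
0.18765345452829657 0.1817181067755846
bottom front [0.6269 0.1826 0.    ] [0.4697 0.1523 0.    ]
tray
hi+y (array([ 0.6081, -0.157 ,  0.0474]), [np.float64(1.9989786095490707), np.float64(1.9989786095490651)])
lo+y (array([ 0.4119, -0.1982,  0.0713]), [np.float64(0.32484200705890576), np.float64(0.32484200705879845)])
lo-y (array([ 0.4302, -0.3292,  0.0633]), [np.float64(9.102592258297477), np.float64(9.102592258297472)])
hi-y side [ 0.6284 -0.291   0.056 ]
handle end top [ 0.6688 -0.2189  0.05  ] [ 0.6634 -0.2141  0.045 ]
```

```bash
cat >> h.py <<'E'
from scipy.spatial.transform import Rotation as Ro
def st():
    s=robot.read_state(); return s,Ro.from_rotvec(s['orientation']).as_matrix()
def move(target,jawdeg=None):
    """print tool-axes shift to world target TCP; yaw to get jaw axis (tool z) at jawdeg (world, mod 180)"""
    s,R=st(); d=R.T@(np.asarray(target)-s['tool_pos'])
    a=np.degrees(np.arctan2(R[1,2],R[0,2]))
    print('t',s['t'],'tcp',s['tool_pos'].round(4),'jaw',a.round(2),'tilt',R[:,1].round(4),'shift',d.round(4), 'F',s['force'].round(1),'op',round(s['opening'],4))
    if jawdeg is not None:
        e=(jawdeg-a+90)%180-90; print('world turn',e,'yaw about tool y (down => negative)',np.radians(-e).round(4),' or',np.radians(-(e-np.sign(e)*180)).round(4))
E
python3 - <<'E'
from h import *
s,R=st(); print(R.round(4)); move([.645,-.218,.2],100)
p=robot.camera_params('wrist');print(-np.array(p['R']).T@p['t'])
E
```

```text
[[ 0.0e+00 -1.4e-03  1.0e+00]
 [-1.0e+00  1.0e-04  0.0e+00]
 [-1.0e-04 -1.0e+00 -1.4e-03]]
t 0.15 tcp [5.996e-01 1.000e-04 2.004e-01] jaw 0.0 tilt [-1.4e-03  1.0e-04 -1.0e+00] shift [0.2181 0.0004 0.0454] F [-0.5 -1.6 -0.1] op 0.0928
world turn -80.00157429405192 yaw about tool y (down => negative) 1.3963  or -1.7453
[0.59981973 0.07004014 0.38329338]
```

>>> carry_out(increments=[{"linear": [0.04,0,0.008],"yaw": -0.18},{"linear": [0.09,0,0.018],"yaw": -0.36},{"linear": [0.14,0,0.025],"yaw": -0.54},{"linear": [0.18,0,0.035],"yaw": -0.72},{"linear": [0.2,0,0.04],"yaw": -0.9}])

```text
t: 0.78
tool_pos: [0.6393, -0.2023, 0.1996]
orientation: [-1.508, 0.524, -0.52]
force: [0.9, 0.2, -0.2]
opening: 0.0929
```

```bash
python3 - <<'E'
from h import *
move([.645,-.218,.2],100)
E
```

```text
t 0.775 tcp [ 0.6393 -0.2023  0.1996] jaw 51.79 tilt [-2.3e-03  1.0e-04 -1.0e+00] shift [ 0.0142 -0.0004 -0.0088] F [ 0.9  0.2 -0.2] op 0.0929
world turn 48.2095804509147 yaw about tool y (down => negative) -0.8414  or 2.3002
```

>>> carry_out(increments=[{"linear": [0.007,0,-0.004],"yaw": -0.18},{"linear": [0.014,0,-0.009],"yaw": -0.36},{"linear": [0.014,0,-0.009],"yaw": -0.54},{"linear": [0.014,0,-0.009],"yaw": -0.72},{"linear": [0.014,0,-0.009],"yaw": -0.84}])

```text
t: 1.4
tool_pos: [0.6444, -0.218, 0.1989]
orientation: [-1.565, -0.137, 0.142]
force: [-0.5, 0.3, 0.9]
opening: 0.0929
```

```bash
python3 - <<'E'
from h import *
move([.645,-.218,.2],100)
import pickle
p=robot.camera_params('wrist'); im=robot.read_camera('wrist');cv2.imwrite('pics/w1.png',im);pickle.dump(p,open('w1.pkl','wb'));print(robot.read_state()['q'].round(3))
E
```

```text
t 1.4 tcp [ 0.6444 -0.218   0.1989] jaw 100.19 tilt [-3.4e-03  6.0e-04 -1.0e+00] shift [ 0.0006 -0.0011 -0.0001] F [-0.5  0.3  0.9] op 0.0929
world turn -0.19395754122584208 yaw about tool y (down => negative) 0.0034  or -3.1382
[-4.010e-01  3.520e-01  1.235e+00 -1.000e-03  1.558e+00 -2.155e+00]
```

```bash
python3 - <<'E'
from h import *
import pickle
p=pickle.load(open('w1.pkl','rb'))
crop('pics/w1.png','pics/w1c.png',230,0,190,260,3) if 0 else crop('pics/w1.png','pics/w1c.png',225,130,190,140,4)
for q in [(313,252),(333,252),(313,208),(333,208)]: print('h',onz('wrist',q,.053,p).round(4))
a=onz('wrist',(252,203),.056,p);b=onz('wrist',(394,202),.056,p);print(a,b,np.linalg.norm(a-b),np.degrees(np.arctan2(*(b-a)[1::-1])))
for q in [(280,120),(247,100),(250,160),(391,160),(401,20),(398,60)]: print(q,onz('wrist',q,.056,p).round(4))
E
```

```text
h [ 0.6714 -0.2248  0.053 ]
h [ 0.6679 -0.2051  0.053 ]
h [ 0.6277 -0.2324  0.053 ]
h [ 0.6243 -0.2133  0.053 ]
[ 0.63287499 -0.2904883   0.056     ] [ 0.607837   -0.15722072  0.056     ] 0.1355992153663593 100.64055182030947
(280, 120) [ 0.554  -0.2751  0.056 ]
(247, 100) [ 0.5426 -0.3064  0.056 ]
(250, 160) [ 0.5935 -0.2973  0.056 ]
(391, 160) [ 0.5703 -0.1689  0.056 ]
(401, 20) [ 0.4571 -0.1865  0.056 ]
(398, 60) [ 0.4873 -0.1819  0.056 ]
```

```bash
python3 - <<'E'
from h import *
move([.649,-.2185,.031],100.5)
E
```

```text
t 1.45 tcp [ 0.6444 -0.218   0.1989] jaw 100.49 tilt [-3.3e-03  5.0e-04 -1.0e+00] shift [ 0.0049  0.1679 -0.0015] F [-0.4 -0.6  1.3] op 0.093
world turn 0.013568424346132701 yaw about tool y (down => negative) -0.0002  or 3.1414
```

>>> carry_out(increments=[{"linear": [0.005,0.05,-0.001],"yaw": 0},{"linear": [0.005,0.1,-0.001],"yaw": 0},{"linear": [0.005,0.15,-0.001],"yaw": 0},{"linear": [0.005,0.168,-0.001],"yaw": 0},{"linear": [0.005,0.168,-0.001],"yaw": 0}])

```text
t: 2.08
tool_pos: [0.6481, -0.2176, 0.0298]
orientation: [-1.564, -0.139, 0.147]
force: [-0.1, -0.4, 1.5]
opening: 0.0931
```

>>> carry_out(increments=[{"linear": [0,0,0]},{"linear": [0,0,0]},{"linear": [0,0,0]},{"linear": [0,0,0]}], gripper=0, newtons=45)

```text
$.increments[0]: bad value
```

```bash
python3 - <<'E'
from h import *
move([.649,-.2185,.031],100.5)
cv2.imwrite('pics/s2.png',robot.read_camera('side'))
crop('pics/s2.png','pics/s2c.png',260,230,200,150,4)
E
```

```text
t 2.075 tcp [ 0.6481 -0.2176  0.0298] jaw 100.44 tilt [-0.0057  0.0015 -1.    ] shift [ 0.0008 -0.0012 -0.001 ] F [-0.1 -0.4  1.5] op 0.0931
world turn 0.0595730319293466 yaw about tool y (down => negative) -0.001  or 3.1406
```

>>> carry_out(increments=[{"linear": [0,0,0],"yaw": 0},{"linear": [0,0,0],"yaw": 0},{"linear": [0,0,0],"yaw": 0},{"linear": [0,0,0],"yaw": 0}], gripper=0, newtons=45)

```text
t: 2.62
tool_pos: [0.6497, -0.2183, 0.0325]
orientation: [-1.566, -0.142, 0.145]
force: [-0.0, 0.0, -0.3]
opening: 0.0577
```

```bash
python3 - <<'E'
from h import *
s,R=st(); p=s['tool_pos']; move(p)
# arc
th0=np.radians(10.5); ex=np.array([np.cos(th0),np.sin(th0),0])
for a in [.05,.1,.15,.2,.26,.27]:
    r0=np.array([.233,.030]); r=np.array([[np.cos(a),-np.sin(a)],[np.sin(a),np.cos(a)]])@r0-r0
    d=ex*r[0]+np.array([0,0,r[1]]); print(a,(R.T@d).round(4))
E
```

```text
t 2.625 tcp [ 0.6497 -0.2183  0.0325] jaw 100.45 tilt [-2.e-03 -1.e-04 -1.e+00] shift [0. 0. 0.] F [-0.   0.  -0.3] op 0.0577
0.05 [-0.0018 -0.0116  0.    ]
0.1 [-0.0042 -0.0231  0.    ]
0.15 [-0.0072 -0.0345  0.    ]
0.2 [-0.0107 -0.0457  0.    ]
0.26 [-0.0157 -0.0589  0.    ]
0.27 [-0.0166 -0.061   0.    ]
```

>>> carry_out(increments=[{"linear": [0,0,0],"yaw": 0},{"linear": [0,0,0],"yaw": 0},{"linear": [0,0,0],"yaw": 0},{"linear": [0,0,0],"yaw": 0},{"linear": [0,0,0],"yaw": 0}])

```text
t: 3.25
tool_pos: [0.6498, -0.2186, 0.0325]
orientation: [-1.566, -0.142, 0.145]
force: [1.2, -1.4, -1.0]
opening: 0.0203
```

>>> carry_out(increments=[{"linear": [-0.001,-0.006,0],"yaw": 0},{"linear": [-0.002,-0.0116,0],"yaw": 0},{"linear": [-0.003,-0.0175,0],"yaw": 0},{"linear": [-0.0042,-0.0231,0],"yaw": 0},{"linear": [-0.0055,-0.029,0],"yaw": 0}])

```text
t: 3.88
tool_pos: [0.6433, -0.2198, 0.0606]
orientation: [-1.566, -0.14, 0.146]
force: [0.1, -4.3, -11.1]
opening: 0.0204
```

```bash
python3 - <<'E'
from h import *
move([.6498,-.2186,.0325])
E
```

```text
t 3.875 tcp [ 0.6433 -0.2198  0.0606] jaw 100.43 tilt [-4.1e-03 -2.0e-04 -1.0e+00] shift [ 0.0067  0.028  -0.0001] F [  0.1  -4.3 -11.1] op 0.0204
```

>>> carry_out(increments=[{"linear": [-0.0015,-0.0065,0],"yaw": 0},{"linear": [-0.003,-0.013,0],"yaw": 0},{"linear": [-0.005,-0.0195,0],"yaw": 0},{"linear": [-0.007,-0.026,0],"yaw": 0},{"linear": [-0.009,-0.031,0],"yaw": 0}])

```text
t: 4.5
tool_pos: [0.6324, -0.2218, 0.0907]
orientation: [-1.565, -0.136, 0.149]
force: [-3.7, -7.0, -13.5]
opening: 0.0204
```

```bash
python3 - <<'E'
from h import *
move([.6498,-.2186,.0325])
E
```

```text
t 4.5 tcp [ 0.6324 -0.2218  0.0907] jaw 100.4 tilt [-8.3e-03 -1.0e-04 -1.0e+00] shift [ 0.0182  0.058  -0.0001] F [ -3.7  -7.  -13.5] op 0.0204
```

>>> carry_out(increments=[{"linear": [0.0,-0.003,0],"yaw": 0},{"linear": [0.0,-0.005,0],"yaw": 0},{"linear": [0.0,-0.005,0],"yaw": 0}])

```text
t: 4.88
tool_pos: [0.6315, -0.2219, 0.0922]
orientation: [-1.565, -0.134, 0.15]
force: [9.0, -9.5, -29.9]
opening: 0.0198
```

```bash
python3 - <<'E'
from h import *
move([.6498,-.2186,.0325])
E
```

```text
t 4.875 tcp [ 0.6315 -0.2219  0.0922] jaw 100.38 tilt [-1.060e-02  5.000e-04 -9.999e-01] shift [ 0.0192  0.0595 -0.0002] F [  9.   -9.5 -29.9] op 0.0198
```

>>> carry_out(increments=[{"linear": [0,0.002,0],"yaw": 0},{"linear": [0,0.002,0],"yaw": 0},{"linear": [0,0.002,0],"yaw": 0},{"linear": [0,0.002,0],"yaw": 0},{"linear": [0,0.002,0],"yaw": 0}], gripper=0.7)

```text
t: 5.5
tool_pos: [0.6317, -0.2218, 0.0907]
orientation: [-1.565, -0.135, 0.15]
force: [0.5, 0.0, -0.5]
opening: 0.0634
```

>>> carry_out(increments=[{"linear": [0,-0.02,0],"yaw": 0},{"linear": [0,-0.06,0],"yaw": 0},{"linear": [0,-0.11,0],"yaw": 0},{"linear": [0,-0.15,0],"yaw": 0},{"linear": [0,-0.15,0],"yaw": 0}])

```text
t: 6.12
tool_pos: [0.6357, -0.223, 0.2482]
orientation: [-1.57, -0.142, 0.143]
force: [0.8, -0.2, -0.3]
opening: 0.0653
```

```bash
python3 - <<'E'
from h import *
import pickle
move([.58,0,.2],98)
p=robot.camera_params('wrist'); im=robot.read_camera('wrist');cv2.imwrite('pics/w2.png',im);pickle.dump(p,open('w2.pkl','wb'))
cv2.imwrite('pics/s3.png',robot.read_camera('side'))
E
```

```text
t 6.125 tcp [ 0.6357 -0.223   0.2482] jaw 100.39 tilt [-5.0e-04 -3.8e-03 -1.0e+00] shift [-0.0145  0.0473  0.2295] F [ 0.8 -0.2 -0.3] op 0.0653
world turn -2.394146262767464 yaw about tool y (down => negative) 0.0418  or -3.0998
```

```bash
python3 - <<'E'
from h import *
move([.62,-.005,.2],98.5)
E
```

```text
t 6.225 tcp [ 0.6336 -0.2221  0.2422] jaw 100.39 tilt [-8.e-03 -5.e-04 -1.e+00] shift [0.0261 0.0422 0.216 ] F [ 0.3 -0.1 -0.6] op 0.0647
world turn -1.8887732158654842 yaw about tool y (down => negative) 0.033  or -3.1086
```

>>> carry_out(increments=[{"linear": [0.006,0.008,0.05],"yaw": 0.03},{"linear": [0.012,0.016,0.1],"yaw": 0.03},{"linear": [0.018,0.026,0.15],"yaw": 0.03},{"linear": [0.024,0.036,0.2],"yaw": 0.03},{"linear": [0.026,0.042,0.216],"yaw": 0.03}])

```text
t: 6.85
tool_pos: [0.6183, -0.002, 0.1979]
orientation: [-1.566, -0.112, 0.13]
force: [-0.2, -0.5, -0.1]
opening: 0.0647
```

>>> carry_out(increments=[{"linear": [0.0,0.0,0.0],"yaw": 0}])

```text
t: 6.98
tool_pos: [0.6173, -0.0013, 0.1964]
orientation: [-1.566, -0.111, 0.134]
force: [-0.8, -0.8, 0.6]
opening: 0.0651
```

```bash
python3 - <<'E'
from h import *
import pickle
move([.62,-.005,.2],98.5)
p=robot.camera_params('wrist'); im=robot.read_camera('wrist');cv2.imwrite('pics/w3.png',im);pickle.dump(p,open('w3.pkl','wb'))
crop('pics/w3.png','pics/w3c.png',220,130,200,150,4)
E
```

```text
t 6.975 tcp [ 0.6173 -0.0013  0.1964] jaw 98.93 tilt [-1.430e-02  2.000e-04 -9.999e-01] shift [ 0.002  -0.0036 -0.0041] F [-0.8 -0.8  0.6] op 0.0651
world turn -0.43066049791457317 yaw about tool y (down => negative) 0.0075  or -3.1341
```

```bash
python3 - <<'E'
from h import *
import pickle
p=pickle.load(open('w3.pkl','rb'))
w=lambda x,y:(220+x/4,130+y/4)
a=onz('wrist',w(205,25),.001,p);b=onz('wrist',w(613,25),.001,p);m=(a+b)/2
print('lip',a,b,np.linalg.norm(a-b),np.degrees(np.arctan2(*(b-a)[1::-1])),m)
f=onz('wrist',w(408,103),.093,p);g=onz('wrist',w(411,462),.095,p);d=g-f;print('h',f,g,np.linalg.norm(d),np.degrees(np.arctan2(d[1],d[0])))
e=(d/np.linalg.norm(d));print('grip est from handle',f+e*.042, 'from lip',m+.062*e)
a=onz('wrist',w(183,155),.045,p);b=onz('wrist',w(635,155),.045,p);print('bowl w',np.linalg.norm(a-b))
print('handle w',np.linalg.norm(onz('wrist',w(363,300),.095,p)-onz('wrist',w(452,300),.095,p)))
# bin rim corners
for q in [(503,285),(485,100),(522,75)]: print(onz('wrist',q,.075,p).round(4))
print(onz('wrist',(478,262),0,p).round(4),onz('wrist',(486,97),0,p).round(4))
E
```

```text
lip [ 0.53739173 -0.07069885  0.001     ] [0.52049437 0.03604923 0.001     ] 0.10807716253226025 98.99482690415618 [ 0.52894305 -0.01732481  0.001     ]
h [ 0.54912923 -0.01411028  0.093     ] [ 0.62298621 -0.00188688  0.095     ] 0.0748883525940861 9.397321930300292
grip est from handle [ 0.5905508  -0.00725497  0.09412167] from lip [ 0.59008918 -0.00720507  0.0026558 ]
bowl w 0.10821449619087645
handle w 0.018594765028126774
[0.6397 0.1739 0.075 ]
[0.4833 0.113  0.075 ]
[0.46   0.1379 0.075 ]
[0.6387 0.1831 0.    ] [0.4639 0.1442 0.    ]
```

```bash
python3 - <<'E'
from h import *
move([.5607,-.0120,.072],99.2)
E
```

```text
t 7.025 tcp [ 0.6174 -0.002   0.1966] jaw 98.88 tilt [-1.410e-02  2.000e-04 -9.999e-01] shift [-0.0559  0.1254 -0.0014] F [-1.4 -0.5 -0.2] op 0.0653
world turn 0.31512637157625534 yaw about tool y (down => negative) -0.0055  or 3.1361
```

>>> carry_out(increments=[{"linear": [-0.03,0.03,-0.001],"yaw": -0.005},{"linear": [-0.056,0.065,-0.001],"yaw": -0.005},{"linear": [-0.056,0.1,-0.001],"yaw": -0.005},{"linear": [-0.056,0.123,-0.001],"yaw": -0.005},{"linear": [-0.056,0.123,-0.001],"yaw": -0.005}])

```text
t: 7.65
tool_pos: [0.5588, -0.0131, 0.0724]
orientation: [-1.565, -0.11, 0.139]
force: [0.0, 1.0, 0.5]
opening: 0.0649
```

```bash
python3 - <<'E'
from h import *
move([.5607,-.0120,.072],99.2)
cv2.imwrite('pics/s4.png',robot.read_camera('side'))
crop('pics/s4.png','pics/s4c.png',260,190,160,120,5)
E
```

```text
t 7.65 tcp [ 0.5588 -0.0131  0.0724] jaw 99.06 tilt [-1.840e-02  3.000e-04 -9.998e-01] shift [0.0021 0.0003 0.0008] F [0.  1.  0.5] op 0.0649
world turn 0.13915500527866698 yaw about tool y (down => negative) -0.0024  or 3.1392
```

>>> carry_out(increments=[{"linear": [0.001,0,0],"yaw": 0},{"linear": [0.001,0,0],"yaw": 0},{"linear": [0.001,0,0],"yaw": 0},{"linear": [0.001,0,0],"yaw": 0},{"linear": [0.001,0,0],"yaw": 0}], gripper=0, newtons=5)

```text
t: 8.32
tool_pos: [0.5611, -0.0127, 0.0742]
orientation: [-1.566, -0.112, 0.137]
force: [1.1, -0.7, 0.5]
opening: 0.0198
```

>>> carry_out(increments=[{"linear": [0,0,0],"yaw": 0},{"linear": [0,0,0],"yaw": 0}])

```text
t: 8.57
tool_pos: [0.5611, -0.0127, 0.0742]
orientation: [-1.566, -0.112, 0.137]
force: [-0.1, 0.1, 0.1]
opening: 0.0198
```

>>> carry_out(increments=[{"linear": [0,-0.01,0],"yaw": 0},{"linear": [0,-0.02,0],"yaw": 0},{"linear": [0,-0.03,0],"yaw": 0},{"linear": [0,-0.03,0],"yaw": 0}])

```text
t: 9.07
tool_pos: [0.5625, -0.0128, 0.1057]
orientation: [-1.566, -0.114, 0.135]
force: [-0.2, 0.3, -2.5]
opening: 0.02
```

```bash
python3 - <<'E'
from h import *
move([.5607,-.0120,.072],99.2)
cv2.imwrite('pics/s5.png',robot.read_camera('side'))
crop('pics/s5.png','pics/s5c.png',260,190,160,120,5)
E
```

```text
t 9.075 tcp [ 0.5625 -0.0128  0.1057] jaw 99.09 tilt [-1.320e-02 -2.000e-04 -9.999e-01] shift [-0.0012  0.0337  0.001 ] F [-0.2  0.3 -2.5] op 0.02
world turn 0.1065997231567053 yaw about tool y (down => negative) -0.0019  or 3.1397
```

```bash
cat >> h.py <<'E'
TA=np.radians(10.5); EX=np.array([np.cos(TA),np.sin(TA),0]); EY=np.array([-np.sin(TA),np.cos(TA),0]); EZ=np.array([0,0,1.])
GR=np.array([.649,-.2185,.042])
def tray(x,y,z,a=.26,off=(0,0)):
    low=GR-.229*EX-.026*EZ+off[0]*EX+off[1]*EY
    H=low-.004*EX-.004*EZ
    c,s=np.cos(a),np.sin(a); u=x+.004; v=z+.004
    return H+EX*(u*c-v*s)+EZ*(u*s+v*c)+EY*y
E
python3 - <<'E'
from h import *
import pickle
p=pickle.load(open('w2.pkl','rb'))
def ov(src,out,n,pp,x,y,w,h,s):
    im=cv2.imread(src); im=cv2.resize(im,None,fx=s,fy=s,interpolation=cv2.INTER_CUBIC)
    def ln(P,col):
        q=[tuple(int(v) for v in (proj(n,X,pp)*s+s/2)) for X in P]
        for a,b in zip(q,q[1:]): cv2.line(im,a,b,col,1)
    ln([tray(0,-.062,.062),tray(0,.062,.062),tray(0,.062,.04),tray(.195,.062,.04),tray(.195,-.062,.04),tray(0,-.062,.04),tray(0,-.062,.062)],(255,255,0))
    ln([tray(0,-.062,0),tray(0,.062,0),tray(.195,.062,0),tray(.195,-.062,0),tray(0,-.062,0)],(0,255,0))
    cv2.imwrite(out,im[y*s:(y+h)*s,x*s:(x+w)*s])
ov('pics/w2.png','pics/o1.png','wrist',p,220,0,200,200,3)
ov('pics/s3.png','pics/o2.png','side',None,250,260,180,150,4)
E
```

>>> carry_out(increments=[{"linear": [-0.01,0.008,0],"yaw": 0},{"linear": [-0.03,0.011,0],"yaw": 0},{"linear": [-0.05,0.013,0],"yaw": 0}])

```text
t: 9.5
tool_pos: [0.5109, -0.0207, 0.0914]
orientation: [-1.566, -0.112, 0.137]
force: [-0.3, 0.0, -1.2]
opening: 0.0198
```

```bash
python3 - <<'E'
from h import *
move([.5607,-.0120,.072],99.2)
cv2.imwrite('pics/s6.png',robot.read_camera('side'))
crop('pics/s6.png','pics/s6c.png',240,190,160,120,5)
E
```

```text
t 9.5 tcp [ 0.5109 -0.0207  0.0914] jaw 99.09 tilt [-1.570e-02  1.000e-04 -9.999e-01] shift [0.0509 0.0186 0.0006] F [-0.3  0.  -1.2] op 0.0198
world turn 0.10651163739507297 yaw about tool y (down => negative) -0.0019  or 3.1397
```

>>> carry_out(increments=[{"linear": [-0.01,0.006,0],"yaw": 0},{"linear": [-0.015,0.012,0],"yaw": 0},{"linear": [-0.015,0.0175,0],"yaw": 0},{"linear": [-0.015,0.0175,0],"yaw": 0}])

```text
t: 10.05
tool_pos: [0.4929, -0.0233, 0.073]
orientation: [-1.566, -0.11, 0.14]
force: [-0.1, -0.7, -1.6]
opening: 0.0199
```

>>> carry_out(increments=[{"linear": [0,0,0],"yaw": 0},{"linear": [0,0,0],"yaw": 0}], gripper=0, newtons=50)

```text
t: 10.3
tool_pos: [0.4929, -0.0233, 0.0729]
orientation: [-1.566, -0.109, 0.14]
force: [-0.6, -0.5, 0.3]
opening: 0.0191
```

```bash
python3 - <<'E'
from h import *
s,R=st()
move([.5607,-.0120,.072],100.5)
cv2.imwrite('pics/s7.png',robot.read_camera('side'))
crop('pics/s7.png','pics/s7c.png',230,190,160,120,5)
E
```

```text
t 10.3 tcp [ 0.4929 -0.0233  0.0729] jaw 99.09 tilt [-1.930e-02 -1.000e-04 -9.998e-01] shift [ 0.0688 -0.0004  0.0004] F [-0.6 -0.5  0.3] op 0.0191
world turn 1.408824002118692 yaw about tool y (down => negative) -0.0246  or 3.117
```

>>> carry_out(increments=[{"linear": [0,-0.02,0],"yaw": 0},{"linear": [0,-0.05,0],"yaw": 0},{"linear": [0,-0.09,0],"yaw": 0},{"linear": [0,-0.13,0],"yaw": 0},{"linear": [0,-0.14,0],"yaw": 0}])

```text
t: 10.98
tool_pos: [0.4973, -0.0234, 0.2157]
orientation: [-1.567, -0.113, 0.136]
force: [0.4, 0.3, -2.3]
opening: 0.0192
```

```bash
python3 - <<'E'
from h import *
T=tray(.112,-.001,.083);print(T)
move([T[0],T[1],.21],100.5)
cv2.imwrite('pics/s8.png',robot.read_camera('side'))
crop('pics/s8.png','pics/s8c.png',230,150,160,120,5)
E
```

```text
[ 0.50831645 -0.24559119  0.12589727]
t 10.975 tcp [ 0.4973 -0.0234  0.2157] jaw 99.09 tilt [-1.440e-02 -6.000e-04 -9.999e-01] shift [-0.0242  0.0057 -0.2211] F [ 0.4  0.3 -2.3] op 0.0192
world turn 1.4052873493436948 yaw about tool y (down => negative) -0.0245  or 3.1171
```

>>> carry_out(increments=[{"linear": [-0.006,0,-0.045],"yaw": -0.01},{"linear": [-0.012,0,-0.095],"yaw": -0.02},{"linear": [-0.018,0,-0.145],"yaw": -0.025},{"linear": [-0.024,0,-0.195],"yaw": -0.025},{"linear": [-0.024,0,-0.221],"yaw": -0.025}])

```text
t: 11.65
tool_pos: [0.5068, -0.2474, 0.2121]
orientation: [-1.563, -0.128, 0.157]
force: [0.3, -0.2, -2.3]
opening: 0.0195
```

>>> carry_out(increments=[{"linear": [0,0,0],"yaw": 0}])

```text
t: 11.78
tool_pos: [0.5057, -0.2485, 0.2093]
orientation: [-1.562, -0.124, 0.157]
force: [-0.3, 0.4, -2.8]
opening: 0.0194
```

```bash
python3 - <<'E'
from h import *
import pickle
T=tray(.112,-.001,.083)
move([T[0],T[1],.21],100.5)
p=robot.camera_params('wrist'); im=robot.read_camera('wrist');cv2.imwrite('pics/w4.png',im);pickle.dump(p,open('w4.pkl','wb'))
E
```

```text
t 11.775 tcp [ 0.5057 -0.2485  0.2093] jaw 100.27 tilt [-0.0217  0.0027 -0.9998] shift [ 0.0031 -0.0007  0.0024] F [-0.3  0.4 -2.8] op 0.0194
world turn 0.23493733770875735 yaw about tool y (down => negative) -0.0041  or 3.1375
```

>>> carry_out(increments=[{"linear": [0.003,0.02,0.002],"yaw": 0},{"linear": [0.003,0.04,0.002],"yaw": 0},{"linear": [0.003,0.06,0.002],"yaw": 0},{"linear": [0.003,0.074,0.002],"yaw": 0},{"linear": [0.003,0.074,0.002],"yaw": 0}])

```text
t: 12.45
tool_pos: [0.5054, -0.244, 0.1331]
orientation: [-1.559, -0.122, 0.161]
force: [-0.7, 0.2, -1.6]
opening: 0.0194
```

```bash
python3 - <<'E'
from h import *
T=tray(.112,-.001,.083)
move([T[0],T[1],.115],100.5)
cv2.imwrite('pics/s9.png',robot.read_camera('side'))
crop('pics/s9.png','pics/s9c.png',250,220,200,150,4)
E
```

```text
t 12.45 tcp [ 0.5054 -0.244   0.1331] jaw 100.32 tilt [-0.025   0.0049 -0.9997] shift [ 0.003   0.0181 -0.0023] F [-0.7  0.2 -1.6] op 0.0194
world turn 0.18387219397324372 yaw about tool y (down => negative) -0.0032  or 3.1384
```

>>> carry_out(increments=[{"linear": [0.003,0.002,-0.002],"yaw": 0},{"linear": [0.003,0.006,-0.002],"yaw": 0},{"linear": [0.003,0.01,-0.002],"yaw": 0},{"linear": [0.003,0.014,-0.002],"yaw": 0},{"linear": [0.003,0.0175,-0.002],"yaw": 0}], gripper=0, newtons=15)

```text
t: 13.12
tool_pos: [0.5125, -0.2469, 0.1209]
orientation: [-1.564, -0.13, 0.154]
force: [3.7, 2.4, 14.0]
opening: 0.0194
```

```bash
python3 - <<'E'
from h import *
T=tray(.112,-.001,.083)
move([T[0],T[1],.115],100.5)
cv2.imwrite('pics/s10.png',robot.read_camera('side'))
crop('pics/s10.png','pics/s10c.png',250,220,200,150,4)
cv2.imwrite('pics/w10.png',robot.read_camera('wrist'))
E
```

```text
t 13.125 tcp [ 0.5125 -0.2469  0.1209] jaw 100.34 tilt [-1.530e-02  8.000e-04 -9.999e-01] shift [-0.0038  0.0059  0.002 ] F [ 3.7  2.4 14. ] op 0.0194
world turn 0.16037254739207185 yaw about tool y (down => negative) -0.0028  or 3.1388
```

>>> carry_out(increments=[{"linear": [-0.004,0.002,0.002],"yaw": 0},{"linear": [-0.004,0.004,0.003],"yaw": 0},{"linear": [-0.004,0.007,0.003],"yaw": 0},{"linear": [-0.004,0.007,0.003],"yaw": 0}], gripper=0, newtons=5)

```text
t: 13.72
tool_pos: [0.5084, -0.2456, 0.1148]
orientation: [-1.566, -0.131, 0.153]
force: [0.4, -1.4, 5.9]
opening: 0.0206
```

```bash
python3 - <<'E'
from h import *
T=tray(.112,-.001,.083)
move([T[0],T[1],.115],100.5)
cv2.imwrite('pics/s11.png',robot.read_camera('side'))
crop('pics/s11.png','pics/s11c.png',250,220,200,150,4)
cv2.imwrite('pics/w11.png',robot.read_camera('wrist'))
E
```

```text
t 13.725 tcp [ 0.5084 -0.2456  0.1148] jaw 100.33 tilt [-0.0139 -0.0011 -0.9999] shift [-0.     -0.0002  0.    ] F [ 0.4 -1.4  5.9] op 0.0206
world turn 0.17261975829541143 yaw about tool y (down => negative) -0.003  or 3.1386
```

```bash
python3 - <<'E'
from h import *
p=robot.camera_params('wrist')
def t2(a,b):
    return tri([('side',a),('wrist',b)])
np.set_printoptions(precision=4,suppress=True)
def tr(X):
    # to tray coords
    a=.26; L=tray(0,0,0); d=X-L; u,v,w=d@EX,d@EY,d[2]; return np.array([u*np.cos(a)+w*np.sin(a),v,-u*np.sin(a)+w*np.cos(a)])
for a,b in [((299.25,330),(397,183)),((326,370.5),(244,184))]:
    X,e=t2(a,b);print(X,e,'tray',tr(X))
g=robot.read_state()['tool_pos']+[0,0,.011];print('grip tray',tr(g))
E
```

```text
[ 0.4492 -0.2038  0.0512] [np.float64(0.3226514639947169), np.float64(0.32265146399476374)] tray [0.044  0.0509 0.0238]
[ 0.4698 -0.3097  0.059 ] [np.float64(0.8115910913710386), np.float64(0.8115910913710156)] tray [ 0.0469 -0.057   0.0311]
grip tray [ 0.112  -0.001   0.0829]
```

```bash
python3 - <<'E'
from h import *
cv2.imwrite('pics/c11.png',robot.read_camera('scene'))
crop('pics/c11.png','pics/c11c.png',170,200,130,110,6)
crop('pics/w11.png','pics/w11c.png',210,90,240,160,3)
E
cat >> h.py <<'E'
def tr(X):
    a=.26; L=tray(0,0,0); d=np.asarray(X)-L; u,v,w=d@EX,d@EY,d[2]; return np.array([u*np.cos(a)+w*np.sin(a),v,-u*np.sin(a)+w*np.cos(a)])
E
python3 - <<'E'
from h import *
np.set_printoptions(precision=4,suppress=True)
X,e=tri([('scene',(218.8,293)),('side',(371.75,341.75))]);print(X,e,tr(X))
X,e=tri([('scene',(170+170/6,200+475/6)),('side',(326,370.5))]);print('lip -y',X,e,tr(X))
X,e=tri([('scene',(170+518/6,200+445/6)),('side',(250+365/4,220+350/4))]);print(X,e,tr(X))
E
```

```text
[ 0.5685 -0.288   0.0842] [np.float64(2.137737931490892), np.float64(2.1377379314908986)] [ 0.151  -0.0536  0.0295]
lip -y [ 0.471  -0.3071  0.0565] [np.float64(1.2390832166832995), np.float64(1.2390832166833925)] [ 0.0479 -0.0546  0.0282]
[ 0.5424 -0.1836  0.0713] [np.float64(5.014811763046115), np.float64(5.014811763046044)] [0.1412 0.0537 0.0188]
```

>>> carry_out(increments=[{"linear": [0,-0.002,0],"yaw": 0},{"linear": [0,-0.004,0],"yaw": 0},{"linear": [0,-0.03,0],"yaw": 0},{"linear": [0,-0.08,0],"yaw": 0},{"linear": [0,-0.11,0],"yaw": 0}], gripper=0, newtons=50)

```text
t: 14.5
tool_pos: [0.5102, -0.2456, 0.2269]
orientation: [-1.567, -0.131, 0.152]
force: [-0.0, -0.4, -1.6]
opening: 0.0198
```

```bash
python3 - <<'E'
from h import *
move([.54,-.015,.2],99.2)
cv2.imwrite('pics/s12.png',robot.read_camera('side'))
cv2.imwrite('pics/w12.png',robot.read_camera('wrist'))
E
```

```text
t 14.5 tcp [ 0.5102 -0.2456  0.2269] jaw 100.32 tilt [-0.0128 -0.0018 -0.9999] shift [0.071  0.0261 0.2215] F [-0.  -0.4 -1.6] op 0.0198
world turn -1.1249659239709473 yaw about tool y (down => negative) 0.0196  or -3.122
```

>>> carry_out(increments=[{"linear": [0.012,0,0.045],"yaw": 0.01},{"linear": [0.026,0,0.095],"yaw": 0.02},{"linear": [0.04,0.01,0.145],"yaw": 0.02},{"linear": [0.055,0.025,0.195],"yaw": 0.02},{"linear": [0.071,0.04,0.221],"yaw": 0.02}])

```text
t: 15.22
tool_pos: [0.5402, -0.0139, 0.1848]
orientation: [-1.57, -0.118, 0.136]
force: [0.3, -0.6, -2.1]
opening: 0.0195
```

>>> carry_out(increments=[{"linear": [0,0.03,0],"yaw": 0},{"linear": [0,0.06,0],"yaw": 0},{"linear": [0,0.085,0],"yaw": 0},{"linear": [0,0.095,0],"yaw": 0}])

```text
t: 15.72
tool_pos: [0.5363, -0.0138, 0.0858]
orientation: [-1.568, -0.114, 0.141]
force: [0.3, -0.1, -1.9]
opening: 0.0196
```

```bash
python3 - <<'E'
from h import *
move([.54,-.015,.072],99.2)
cv2.imwrite('pics/s13.png',robot.read_camera('side'))
crop('pics/s13.png','pics/s13c.png',230,170,160,120,5)
E
```

```text
t 15.725 tcp [ 0.5363 -0.0138  0.0858] jaw 99.29 tilt [-0.0173 -0.0029 -0.9998] shift [ 0.0037  0.0137 -0.0018] F [ 0.3 -0.1 -1.9] op 0.0196
world turn -0.08787346978574817 yaw about tool y (down => negative) 0.0015  or -3.1401
```

>>> carry_out(increments=[{"linear": [0,0.006,0],"yaw": 0},{"linear": [0,0.012,0],"yaw": 0},{"linear": [0,0.016,0],"yaw": 0},{"linear": [0,0.016,0],"yaw": 0}], gripper=0, newtons=8)

```text
t: 16.27
tool_pos: [0.5369, -0.0142, 0.0707]
orientation: [-1.569, -0.115, 0.14]
force: [-1.5, 0.7, 0.9]
opening: 0.0203
```

```bash
python3 - <<'E'
from h import *
move([.54,-.015,.072],99.2)
cv2.imwrite('pics/s13.png',robot.read_camera('side'))
crop('pics/s13.png','pics/s13c.png',230,170,160,120,5)
E
```

```text
t 16.275 tcp [ 0.5369 -0.0142  0.0707] jaw 99.28 tilt [-0.0155 -0.0033 -0.9999] shift [ 0.0029 -0.0014 -0.0013] F [-1.5  0.7  0.9] op 0.0203
world turn -0.07670141273469255 yaw about tool y (down => negative) 0.0013  or -3.1403
```

>>> carry_out(increments=[{"linear": [0,0,0],"yaw": 0},{"linear": [0,0,0],"yaw": 0},{"linear": [0,-0.001,0],"yaw": 0},{"linear": [0,-0.001,0],"yaw": 0},{"linear": [0,-0.001,0],"yaw": 0}], gripper=0.65)

```text
t: 16.95
tool_pos: [0.5369, -0.0141, 0.0716]
orientation: [-1.569, -0.115, 0.14]
force: [0.4, 0.5, 0.3]
opening: 0.0597
```

>>> carry_out(increments=[{"linear": [0,-0.03,0],"yaw": 0},{"linear": [0.01,-0.08,0],"yaw": 0},{"linear": [0.02,-0.13,0],"yaw": 0},{"linear": [0.04,-0.14,-0.03],"yaw": 0},{"linear": [0.06,-0.14,-0.07],"yaw": 0}])

```text
t: 17.58
tool_pos: [0.6114, -0.0731, 0.2132]
orientation: [-1.57, -0.119, 0.138]
force: [0.3, 0.3, -0.1]
opening: 0.0605
```

```bash
python3 - <<'E'
from h import *
import pickle
for a in (.26,.23,.2): print(a,tray(.229,0,.026,a))
T=tray(.229,0,.026,.235)
move([T[0],T[1],.21],100.5)
cv2.imwrite('pics/s14.png',robot.read_camera('side'))
def ov(src,out,n,pp,x,y,w,h,s,ang):
    im=cv2.imread(src); im=cv2.resize(im,None,fx=s,fy=s,interpolation=cv2.INTER_CUBIC)
    for a,col in ang:
        P=[tray(0,-.066,.062,a),tray(0,.066,.062,a),tray(0,.066,.04,a),tray(.199,.066,.04,a),tray(.199,-.066,.04,a),tray(0,-.066,.04,a),tray(0,-.066,.062,a)]
        q=[tuple(int(v) for v in (proj(n,X,pp)*s+s/2)) for X in P]
        for i,j in zip(q,q[1:]): cv2.line(im,i,j,col,1)
    cv2.imwrite(out,im[y*s:(y+h)*s,x*s:(x+w)*s])
ov('pics/s14.png','pics/o3.png','side',None,250,260,180,150,4,[(.26,(255,255,0)),(.22,(0,0,255))])
E
```

```text
0.26 [ 0.63371673 -0.22133259  0.10089147]
0.23 [ 0.63624221 -0.22086452  0.09432875]
0.2 [ 0.63857301 -0.22043253  0.08769195]
t 17.575 tcp [ 0.6114 -0.0731  0.2132] jaw 99.39 tilt [-0.0115 -0.0038 -0.9999] shift [ 0.      0.0035 -0.1498] F [ 0.3  0.3 -0.1] op 0.0605
world turn 1.112520847317498 yaw about tool y (down => negative) -0.0194  or 3.1222
```

```bash
python3 - <<'E'
from h import *
move([.638,-.2205,.078],100.5)
E
```

```text
t 17.625 tcp [ 0.6126 -0.0782  0.2111] jaw 99.2 tilt [-0.0129 -0.0059 -0.9999] shift [ 0.0042  0.1336 -0.144 ] F [-4.5 -2.5 -1.1] op 0.0605
world turn 1.298576367594464 yaw about tool y (down => negative) -0.0227  or 3.1189
```

>>> carry_out(increments=[{"linear": [0.001,0.01,-0.05],"yaw": -0.01},{"linear": [0.003,0.02,-0.1],"yaw": -0.02},{"linear": [0.004,0.05,-0.14],"yaw": -0.022},{"linear": [0.004,0.09,-0.144],"yaw": -0.022},{"linear": [0.004,0.13,-0.144],"yaw": -0.022}])

```text
t: 18.25
tool_pos: [0.6376, -0.2216, 0.0801]
orientation: [-1.571, -0.132, 0.153]
force: [0.0, 0.8, -0.5]
opening: 0.0607
```

>>> carry_out(increments=[{"linear": [0,0.002,0],"yaw": 0},{"linear": [0,0.002,0],"yaw": 0},{"linear": [0,0.002,0],"yaw": 0},{"linear": [0,0.002,0],"yaw": 0},{"linear": [0,0.002,0],"yaw": 0}], gripper=0, newtons=45)

```text
t: 18.88
tool_pos: [0.6386, -0.2208, 0.0798]
orientation: [-1.57, -0.134, 0.151]
force: [-0.1, 4.8, 4.5]
opening: 0.0183
```

>>> carry_out(increments=[{"linear": [0,0,0],"yaw": 0}])

```text
t: 19.0
tool_pos: [0.6386, -0.2206, 0.0802]
orientation: [-1.571, -0.134, 0.152]
force: [-1.9, 0.0, -1.0]
opening: 0.0151
```

```bash
python3 - <<'E'
from h import *
move([.638,-.2205,.078],100.5)
T=tray(.229,0,.026,.26)-[0,0,.011]
move(T)
cv2.imwrite('pics/s15.png',robot.read_camera('side'))
crop('pics/s15.png','pics/s15c.png',260,220,200,150,4)
E
```

```text
t 19.0 tcp [ 0.6386 -0.2206  0.0802] jaw 100.42 tilt [-0.0109 -0.0055 -0.9999] shift [-0.0005  0.0022  0.0002] F [-1.9  0.  -1. ] op 0.0151
world turn 0.07733364543186383 yaw about tool y (down => negative) -0.0013  or 3.1402
t 19.0 tcp [ 0.6386 -0.2206  0.0802] jaw 100.42 tilt [-0.0109 -0.0055 -0.9999] shift [-0.005  -0.0096  0.0002] F [-1.9  0.  -1. ] op 0.0151
```

>>> carry_out(increments=[{"linear": [0,0,0],"yaw": 0},{"linear": [0,0,0],"yaw": 0},{"linear": [0,0,0],"yaw": 0},{"linear": [0,0.006,0],"yaw": 0},{"linear": [0,0.012,0],"yaw": 0}], gripper=0.5)

```text
t: 19.68
tool_pos: [0.638, -0.2192, 0.0673]
orientation: [-1.568, -0.133, 0.153]
force: [-0.6, 0.2, 0.5]
opening: 0.0461
```

>>> carry_out(increments=[{"linear": [0,0.001,0],"yaw": 0},{"linear": [0,0.001,0],"yaw": 0},{"linear": [0,0.001,0],"yaw": 0},{"linear": [0,0.001,0],"yaw": 0},{"linear": [0,0.001,0],"yaw": 0}], gripper=0, newtons=45)

```text
t: 20.3
tool_pos: [0.6383, -0.2208, 0.0664]
orientation: [-1.57, -0.134, 0.152]
force: [2.1, -6.9, -4.3]
opening: 0.0213
```

```bash
python3 - <<'E'
from h import *
T=tray(.229,0,.026,.26)-[0,0,.011]
move(T)
cv2.imwrite('pics/s16.png',robot.read_camera('side'))
crop('pics/s16.png','pics/s16c.png',260,220,200,150,4)
E
```

```text
t 20.3 tcp [ 0.6383 -0.2208  0.0664] jaw 100.4 tilt [-0.011  -0.005  -0.9999] shift [-0.0049 -0.0235  0.0003] F [ 2.1 -6.9 -4.3] op 0.0213
```

>>> carry_out(increments=[{"linear": [-0.0012,-0.004,0],"yaw": 0},{"linear": [-0.0025,-0.008,0],"yaw": 0},{"linear": [-0.004,-0.012,0],"yaw": 0},{"linear": [-0.005,-0.016,0],"yaw": 0},{"linear": [-0.006,-0.019,0],"yaw": 0}])

```text
t: 20.98
tool_pos: [0.6318, -0.222, 0.0824]
orientation: [-1.57, -0.132, 0.152]
force: [18.2, -10.8, -41.5]
opening: 0.0218
```

>>> carry_out(increments=[{"linear": [-0.001,-0.003,0],"yaw": 0},{"linear": [-0.001,-0.004,0],"yaw": 0}])

```text
t: 21.22
tool_pos: [0.6318, -0.222, 0.0824]
orientation: [-1.569, -0.133, 0.151]
force: [23.3, -9.3, -42.0]
opening: 0.0217
```

>>> carry_out(increments=[{"linear": [0,0.003,0],"yaw": 0},{"linear": [0,0.003,0],"yaw": 0},{"linear": [0,0.003,0],"yaw": 0},{"linear": [0,0.003,0],"yaw": 0}], gripper=0.65)

```text
t: 21.72
tool_pos: [0.6322, -0.2222, 0.0806]
orientation: [-1.57, -0.135, 0.15]
force: [0.5, 0.5, 0.1]
opening: 0.0569
```

>>> carry_out(increments=[{"linear": [0,-0.02,0],"yaw": 0},{"linear": [0,-0.07,0],"yaw": 0},{"linear": [0,-0.11,0.02],"yaw": 0},{"linear": [0,-0.12,0.06],"yaw": 0},{"linear": [0,-0.12,0.11],"yaw": 0.02}])

```text
t: 22.35
tool_pos: [0.6148, -0.1134, 0.2045]
orientation: [-1.573, -0.122, 0.129]
force: [-0.7, -0.4, -0.5]
opening: 0.0606
```

```bash
cat >> h.py <<'E'
def ov(src,out,n,pp,x,y,w,h,s,ang):
    im=cv2.imread(src); im=cv2.resize(im,None,fx=s,fy=s,interpolation=cv2.INTER_CUBIC)
    for a,col in ang:
        P=[tray(0,-.066,.062,a),tray(0,.066,.062,a),tray(0,.066,.04,a),tray(.199,.066,.04,a),tray(.199,-.066,.04,a),tray(0,-.066,.04,a),tray(0,-.066,.062,a)]
        q=[tuple(int(v) for v in (proj(n,X,pp)*s+s/2)) for X in P]
        for i,j in zip(q,q[1:]): cv2.line(im,i,j,col,1)
    cv2.imwrite(out,im[y*s:(y+h)*s,x*s:(x+w)*s])
E
python3 - <<'E'
from h import *
cv2.imwrite('pics/s17.png',robot.read_camera('side'))
ov('pics/s17.png','pics/o4.png','side',None,250,220,180,190,4,[])
move([.6,-.01,.2],99.2)
E
```

```text
t 22.4 tcp [ 0.6137 -0.1067  0.2036] jaw 99.28 tilt [-0.0061 -0.0024 -1.    ] shift [0.0021 0.0034 0.0977] F [ 3.1  2.8 -0.8] op 0.0604
world turn -0.07801514824673461 yaw about tool y (down => negative) 0.0014  or -3.1402
```

>>> carry_out(increments=[{"linear": [-0.005,0.002,0.04],"yaw": 0},{"linear": [-0.012,0.003,0.08],"yaw": 0},{"linear": [-0.015,0.003,0.098],"yaw": 0},{"linear": [-0.015,0.003,0.098],"yaw": 0}])

```text
t: 22.9
tool_pos: [0.5834, -0.0119, 0.2018]
orientation: [-1.569, -0.125, 0.132]
force: [-0.3, -0.1, 0.5]
opening: 0.0605
```

```bash
python3 - <<'E'
from h import *
import pickle
move([.6,-.01,.2],99.2)
p=robot.camera_params('wrist'); im=robot.read_camera('wrist');cv2.imwrite('pics/w5.png',im);pickle.dump(p,open('w5.pkl','wb'))
crop('pics/w5.png','pics/w5c.png',220,120,200,150,4)
E
```

```text
t 22.9 tcp [ 0.5834 -0.0119  0.2018] jaw 99.38 tilt [-0.0046 -0.0028 -1.    ] shift [ 0.0167  0.0017 -0.0008] F [-0.3 -0.1  0.5] op 0.0605
world turn -0.18098490997755334 yaw about tool y (down => negative) 0.0032  or -3.1384
```

```bash
python3 - <<'E'
from h import *
import pickle
p=pickle.load(open('w5.pkl','rb'))
w=lambda x,y:(220+x/4,120+y/4)
a=onz('wrist',w(238,12),.001,p);b=onz('wrist',w(645,12),.001,p);m=(a+b)/2
print('lip',a,b,np.linalg.norm(a-b),np.degrees(np.arctan2(*(b-a)[1::-1])),m)
f=onz('wrist',w(445,76),.093,p);g=onz('wrist',w(446,437),.095,p);d=g-f;print('h',f,g,np.linalg.norm(d),np.degrees(np.arctan2(d[1],d[0])))
e=(d/np.linalg.norm(d));print('grip est from handle',f+e*.042, 'from lip',m+.062*e)
e=np.array([np.cos(.164),np.sin(.164),0]);G=((f+e*.042)+(m+.062*e))/2;print(G)
T=G-.030*e; move([T[0],T[1],.072],99.4)
E
```

```text
lip [ 0.49096677 -0.07628943  0.001     ] [0.47326701 0.03035458 0.001     ] 0.1081028473672986 99.42350764499778 [ 0.48211689 -0.02296743  0.001     ]
h [ 0.50198511 -0.02028494  0.093     ] [ 0.57583984 -0.00744001  0.095     ] 0.07499008616589081 9.866283685696917
grip est from handle [ 0.54334923 -0.01309083  0.09412015] from lip [ 0.54317821 -0.01234754  0.00265355]
[ 0.54335327 -0.01313636  0.047     ]
t 22.95 tcp [ 0.5836 -0.0129  0.2015] jaw 99.32 tilt [-0.0048 -0.0031 -1.    ] shift [-0.069   0.1298  0.0065] F [-0.5  0.  -0. ] op 0.0603
world turn 0.08157897088568689 yaw about tool y (down => negative) -0.0014  or 3.1402
```

>>> carry_out(increments=[{"linear": [-0.035,0.03,0.003],"yaw": 0},{"linear": [-0.069,0.06,0.006],"yaw": 0},{"linear": [-0.069,0.1,0.006],"yaw": 0},{"linear": [-0.069,0.127,0.006],"yaw": 0},{"linear": [-0.069,0.127,0.006],"yaw": 0}])

```text
t: 23.58
tool_pos: [0.5121, -0.0197, 0.0727]
orientation: [-1.569, -0.119, 0.134]
force: [-0.4, -0.6, -0.3]
opening: 0.0607
```

>>> carry_out(increments=[{"linear": [0,0.001,0],"yaw": 0},{"linear": [0,0.001,0],"yaw": 0},{"linear": [0,0.001,0],"yaw": 0},{"linear": [0,0.001,0],"yaw": 0},{"linear": [0,0.001,0],"yaw": 0}], gripper=0, newtons=50)

```text
t: 24.2
tool_pos: [0.5124, -0.0196, 0.0721]
orientation: [-1.569, -0.12, 0.134]
force: [-0.2, 0.3, 2.1]
opening: 0.019
```

```bash
python3 - <<'E'
from h import *
move([.5137,-.0181,.072],99.4)
E
```

```text
t 24.2 tcp [ 0.5124 -0.0196  0.0721] jaw 99.24 tilt [-0.0089 -0.0028 -1.    ] shift [0.0016 0.0001 0.0012] F [-0.2  0.3  2.1] op 0.019
world turn 0.15867234740044012 yaw about tool y (down => negative) -0.0028  or 3.1388
```

>>> carry_out(increments=[{"linear": [0,-0.025,0],"yaw": 0},{"linear": [0,-0.065,0.01],"yaw": 0},{"linear": [0,-0.105,0.03],"yaw": 0},{"linear": [0,-0.12,0.07],"yaw": 0},{"linear": [0.02,-0.12,0.12],"yaw": 0}])

```text
t: 24.82
tool_pos: [0.5145, 0.1029, 0.1938]
orientation: [-1.57, -0.121, 0.13]
force: [0.8, -0.9, -2.2]
opening: 0.0193
```

```bash
python3 - <<'E'
from h import *
move([.563,.254,.19],100.5)
E
```

```text
t 24.825 tcp [0.5145 0.1029 0.1938] jaw 99.14 tilt [-0.0057 -0.0029 -1.    ] shift [0.0719 0.0031 0.1415] F [ 0.8 -0.9 -2.2] op 0.0193
world turn 1.3601397531246846 yaw about tool y (down => negative) -0.0237  or 3.1179
```

>>> carry_out(increments=[{"linear": [0.025,0,0.045],"yaw": -0.01},{"linear": [0.05,0,0.09],"yaw": -0.02},{"linear": [0.07,0,0.13],"yaw": -0.024},{"linear": [0.072,0,0.141],"yaw": -0.024},{"linear": [0.072,0.002,0.141],"yaw": -0.024}])

```text
t: 25.45
tool_pos: [0.5627, 0.2537, 0.1905]
orientation: [-1.569, -0.14, 0.151]
force: [-0.7, 0.1, -1.2]
opening: 0.0188
```

```bash
python3 - <<'E'
from h import *
move([.563,.254,.15],100.5)
cv2.imwrite('pics/s18.png',robot.read_camera('side'));cv2.imwrite('pics/c18.png',robot.read_camera('scene'))
crop('pics/s18.png','pics/s18c.png',220,80,200,150,4)
crop('pics/c18.png','pics/c18c.png',330,150,150,120,5)
E
```

```text
t 25.45 tcp [0.5627 0.2537 0.1905] jaw 100.59 tilt [-0.0067 -0.0037 -1.    ] shift [0.0007 0.0405 0.0003] F [-0.7  0.1 -1.2] op 0.0188
world turn -0.08651197400266142 yaw about tool y (down => negative) 0.0015  or -3.1401
```

>>> carry_out(increments=[{"linear": [0,0.015,0],"yaw": 0},{"linear": [0,0.03,0],"yaw": 0},{"linear": [0,0.04,0],"yaw": 0},{"linear": [0,0.042,0],"yaw": 0}])

```text
t: 26.05
tool_pos: [0.5619, 0.2517, 0.1474]
orientation: [-1.57, -0.137, 0.15]
force: [-0.2, -0.7, 0.6]
opening: 0.019
```

>>> carry_out(increments=[{"linear": [0,0.004,0],"yaw": 0},{"linear": [0,0.008,0],"yaw": 0},{"linear": [0,0.012,0],"yaw": 0},{"linear": [0,0.015,0],"yaw": 0}], gripper=0, newtons=8)

```text
t: 26.55
tool_pos: [0.5624, 0.252, 0.1348]
orientation: [-1.569, -0.139, 0.149]
force: [-6.1, -2.8, 10.3]
opening: 0.0196
```

```bash
python3 - <<'E'
from h import *
move([.563,.254,.133],100.5)
cv2.imwrite('pics/s19.png',robot.read_camera('side'))
crop('pics/s19.png','pics/s19c.png',220,80,200,150,4)
E
```

```text
t 26.55 tcp [0.5624 0.252  0.1348] jaw 100.48 tilt [-0.0061 -0.0037 -1.    ] shift [0.0009 0.0018 0.0018] F [-6.1 -2.8 10.3] op 0.0196
world turn 0.024478482723509387 yaw about tool y (down => negative) -0.0004  or 3.1412
```

>>> carry_out(increments=[{"linear": [0,0.001,0],"yaw": 0},{"linear": [0,0.002,0],"yaw": 0},{"linear": [0,0.004,0],"yaw": 0}], gripper=0, newtons=4)

```text
t: 26.98
tool_pos: [0.5625, 0.2521, 0.1311]
orientation: [-1.569, -0.139, 0.148]
force: [-3.6, -1.2, 4.8]
opening: 0.0202
```

>>> carry_out(increments=[{"linear": [0,0,0],"yaw": 0},{"linear": [0,0,0],"yaw": 0}], gripper=0, newtons=50)

```text
t: 27.22
tool_pos: [0.5626, 0.2521, 0.1311]
orientation: [-1.569, -0.139, 0.148]
force: [-2.1, -0.4, 2.8]
opening: 0.0197
```

```bash
python3 - <<'E'
from h import *
import pickle
move([.563,.254,.133],100.5)
p=robot.camera_params('wrist');pickle.dump(p,open('w20.pkl','wb'))
cv2.imwrite('pics/w20.png',robot.read_camera('wrist'))
cv2.imwrite('pics/s20.png',robot.read_camera('side'))
crop('pics/s20.png','pics/s20c.png',260,120,80,80,9)
crop('pics/w20.png','pics/w20c.png',210,150,220,160,3)
E
```

```text
t 27.225 tcp [0.5626 0.2521 0.1311] jaw 100.48 tilt [-0.0057 -0.0035 -1.    ] shift [ 0.0008 -0.0019  0.0018] F [-2.1 -0.4  2.8] op 0.0197
world turn 0.02283095985762884 yaw about tool y (down => negative) -0.0004  or 3.1412
```

```bash
cat >> h.py <<'E'
from scipy.optimize import least_squares
def scoopR(yaw,pitch): # pitch>0 nose-up ; scoop axes x back,y,z up
    c,s=np.cos(pitch),np.sin(pitch)
    Rp=np.array([[c,0,s],[0,1,0],[-s,0,c]])
    return Ro.from_euler('z',yaw).as_matrix()@Rp
def fit(obs,x0):
    """obs: list (cam,params,scoop pt in lip frame,uv)"""
    def f(v):
        R=scoopR(v[3],v[4]); return np.concatenate([proj(n,v[:3]+R@np.array(P),p)-uv for n,p,P,uv in obs])
    r=least_squares(f,x0,x_scale=[.01,.01,.01,.1,.1],loss='soft_l1'); return r.x,f(r.x).reshape(-1,2)
E
python3 - <<'E'
from h import *
import pickle
p=pickle.load(open('w20.pkl','rb'))
sp=robot.camera_params('side')
w=lambda x,y:(210+x/3,150+y/3); s=lambda x,y:(260+x/9,120+y/9)
obs=[('wrist',p,(0,-.054,0),w(130,198)),('wrist',p,(0,.054,0),w(565,198)),('wrist',p,(.032,-.0525,.045),w(93,348)),('wrist',p,(.032,.0525,.045),w(597,348)),
('side',sp,(0,.054,0),s(122,400)),('side',sp,(0,-.054,0),s(292,620)),('side',sp,(.1,-.054,.045),s(577,352)),('side',sp,(.1,-.054,0),s(592,475))]
v,r=fit(obs,[.55,.25,.05,.18,-.2]);print(v.round(4),np.degrees(v[3:]));print(r.round(1))
G=robot.read_state()['tool_pos']+[0,0,.011]
R=scoopR(*v[3:]); print('grip in scoop',(R.T@(G-v[:3])).round(4))
E
```

```text
[ 0.5378  0.2477  0.0604  0.1827 -0.1843] [ 10.46880578 -10.55898405]
[[ 0.  -0.5]
 [-1.1 -0.3]
 [ 0.4 -0.1]
 [ 0.2  0.2]
 [ 0.5 -0.3]
 [-0.1  0. ]
 [ 0.4 -0.2]
 [ 1.1 -1.2]]
grip in scoop [ 0.0397 -0.0001  0.0757]
```

>>> carry_out(increments=[{"linear": [0,0.002,0],"yaw": 0},{"linear": [0,0.005,0],"yaw": 0},{"linear": [0,0.007,0],"yaw": 0}], gripper=0, newtons=3)

```text
t: 27.7
tool_pos: [0.5623, 0.2521, 0.1237]
orientation: [-1.569, -0.139, 0.149]
force: [-2.4, -0.9, 3.9]
opening: 0.0201
```

>>> carry_out(increments=[{"linear": [0,0,0],"yaw": 0},{"linear": [0,0,0],"yaw": 0}], gripper=0, newtons=50)

```text
t: 27.95
tool_pos: [0.5623, 0.2521, 0.1237]
orientation: [-1.569, -0.139, 0.149]
force: [-2.2, -1.3, 4.1]
opening: 0.0195
```

>>> carry_out(increments=[{"linear": [0,-0.02,0],"yaw": 0},{"linear": [0,-0.05,0],"yaw": 0},{"linear": [0,-0.08,0],"yaw": 0},{"linear": [0,-0.08,0],"yaw": 0}])

```text
t: 28.45
tool_pos: [0.5649, 0.2531, 0.2076]
orientation: [-1.567, -0.144, 0.144]
force: [1.2, 0.6, -1.9]
opening: 0.0197
```

```bash
python3 - <<'E'
from h import *
import pickle
move([.563,.254,.133],100.5)
p=robot.camera_params('wrist');pickle.dump((p,robot.read_state()['tool_pos']),open('w21.pkl','wb'))
cv2.imwrite('pics/w21.png',robot.read_camera('wrist'))
cv2.imwrite('pics/s21.png',robot.read_camera('side'))
crop('pics/s21.png','pics/s21c.png',260,70,90,90,8)
crop('pics/w21.png','pics/w21c.png',210,150,220,160,3)
E
```

```text
t 28.45 tcp [0.5649 0.2531 0.2076] jaw 100.48 tilt [ 1.0e-04 -1.3e-03 -1.0e+00] shift [-0.0017  0.0746  0.0013] F [ 1.2  0.6 -1.9] op 0.0197
world turn 0.015748653121704592 yaw about tool y (down => negative) -0.0003  or 3.1413
```

```bash
python3 - <<'E'
from h import *
import pickle
p,tp=pickle.load(open('w21.pkl','rb'))
sp=robot.camera_params('side')
w=lambda x,y:(210+x/3,150+y/3); s=lambda x,y:(260+x/8,70+y/8)
obs=[('wrist',p,(0,-.054,0),w(126,203)),('wrist',p,(0,.054,0),w(565,203)),('wrist',p,(.032,-.0525,.045),w(88,342)),('wrist',p,(.032,.0525,.045),w(600,342)),
('side',sp,(0,.054,0),s(103,565)),('side',sp,(.1,-.054,.045),s(512,502)),('side',sp,(.1,-.054,0),s(538,605))]
v,r=fit(obs,[.55,.25,.13,.18,-.2]);print(v.round(4),np.degrees(v[3:]));print(r.round(1))
G=tp+[0,0,.011]
R=scoopR(*v[3:]); print('grip in scoop',(R.T@(G-v[:3])).round(4))
E
```

```text
[ 0.5415  0.2487  0.1381  0.1826 -0.2503] [ 10.46408182 -14.34169612]
[[ 0.6 -0.7]
 [-1.3 -0.5]
 [ 0.3 -0.1]
 [-0.1  0.2]
 [ 1.2 -0.9]
 [ 1.1 -1.5]
 [ 1.4 -0.9]]
grip in scoop [0.043  0.0001 0.0721]
```

```bash
python3 - <<'E'
from h import *
T=tray(.118,-.001,.072)-[0,0,.011];print(T)
move([T[0],T[1],.22],100.5)
E
```

```text
[ 0.51679823 -0.24401918  0.10580947]
t 28.55 tcp [0.5628 0.2524 0.2033] jaw 100.48 tilt [-0.006  -0.0035 -1.    ] shift [-0.1357 -0.0147 -0.4798] F [-0.4  0.6 -2.9] op 0.0197
world turn 0.019770616592921897 yaw about tool y (down => negative) -0.0003  or 3.1412
```

>>> carry_out(increments=[{"linear": [-0.01,-0.01,-0.035],"yaw": 0},{"linear": [-0.025,-0.015,-0.085],"yaw": 0},{"linear": [-0.04,-0.015,-0.14],"yaw": 0},{"linear": [-0.055,-0.015,-0.195],"yaw": 0},{"linear": [-0.07,-0.015,-0.25],"yaw": 0}])

```text
t: 29.18
tool_pos: [0.5381, -0.0077, 0.2171]
orientation: [-1.568, -0.137, 0.151]
force: [-0.0, -0.4, -2.3]
opening: 0.0196
```

```bash
python3 - <<'E'
from h import *
T=tray(.118,-.001,.072)-[0,0,.011]
move([T[0],T[1],.21],100.5)
E
```

```text
t 29.175 tcp [ 0.5381 -0.0077  0.2171] jaw 100.5 tilt [-0.0089 -0.0032 -1.    ] shift [-0.0639  0.008  -0.2285] F [-0.  -0.4 -2.3] op 0.0196
world turn 0.004809057420487761 yaw about tool y (down => negative) -0.0001  or 3.1415
```

>>> carry_out(increments=[{"linear": [-0.014,0,-0.052],"yaw": 0},{"linear": [-0.028,0,-0.104],"yaw": 0},{"linear": [-0.042,0,-0.156],"yaw": 0},{"linear": [-0.056,0,-0.205],"yaw": 0},{"linear": [-0.064,0.004,-0.2285],"yaw": 0}])

```text
t: 29.8
tool_pos: [0.5153, -0.2464, 0.2119]
orientation: [-1.567, -0.133, 0.151]
force: [-0.2, -0.1, -2.7]
opening: 0.0195
```

>>> carry_out(increments=[{"linear": [0,0,0],"yaw": 0}])

```text
t: 29.92
tool_pos: [0.5138, -0.2475, 0.2093]
orientation: [-1.566, -0.128, 0.151]
force: [0.0, 0.5, -2.9]
opening: 0.0197
```

```bash
python3 - <<'E'
from h import *
T=tray(.118,-.001,.072)-[0,0,.011]
move(T,100.5)
cv2.imwrite('pics/w22.png',robot.read_camera('wrist'))
E
```

```text
t 29.925 tcp [ 0.5138 -0.2475  0.2093] jaw 100.2 tilt [-1.470e-02 -7.000e-04 -9.999e-01] shift [0.0051 0.1035 0.0027] F [ 0.   0.5 -2.9] op 0.0197
world turn 0.2990120669042824 yaw about tool y (down => negative) -0.0052  or 3.1364
```

>>> carry_out(increments=[{"linear": [0.005,0.03,0.002],"yaw": -0.004},{"linear": [0.005,0.06,0.003],"yaw": -0.005},{"linear": [0.005,0.082,0.003],"yaw": -0.005},{"linear": [0.005,0.094,0.003],"yaw": -0.005},{"linear": [0.005,0.096,0.003],"yaw": -0.005}])

```text
t: 30.6
tool_pos: [0.5164, -0.2416, 0.1123]
orientation: [-1.564, -0.132, 0.158]
force: [0.0, -0.5, -2.1]
opening: 0.02
```

```bash
python3 - <<'E'
from h import *
T=tray(.118,-.001,.072)-[0,0,.011]
move(T,100.5)
cv2.imwrite('pics/w23.png',robot.read_camera('wrist'))
cv2.imwrite('pics/s23.png',robot.read_camera('side'))
crop('pics/s23.png','pics/s23c.png',250,240,180,140,4)
E
```

```text
t 30.6 tcp [ 0.5164 -0.2416  0.1123] jaw 100.59 tilt [-1.660e-02  8.000e-04 -9.999e-01] shift [ 0.0001  0.0064 -0.0025] F [ 0.  -0.5 -2.1] op 0.02
world turn -0.08626300910468387 yaw about tool y (down => negative) 0.0015  or -3.1401
```

>>> carry_out(increments=[{"linear": [0,0.002,-0.002],"yaw": 0},{"linear": [0,0.004,-0.003],"yaw": 0},{"linear": [0,0.004,-0.003],"yaw": 0}])

```text
t: 31.08
tool_pos: [0.5178, -0.2457, 0.1099]
orientation: [-1.565, -0.133, 0.156]
force: [0.2, 0.0, -1.9]
opening: 0.0201
```

>>> carry_out(increments=[{"linear": [0,0.002,0],"yaw": 0},{"linear": [0,0.004,0],"yaw": 0},{"linear": [0,0.004,0],"yaw": 0}])

```text
t: 31.45
tool_pos: [0.5175, -0.2455, 0.1056]
orientation: [-1.565, -0.133, 0.156]
force: [0.5, -1.0, -2.9]
opening: 0.0195
```

>>> carry_out(increments=[{"linear": [0,0.002,0],"yaw": 0},{"linear": [0,0.003,0],"yaw": 0},{"linear": [0,0.003,0],"yaw": 0}])

```text
t: 31.82
tool_pos: [0.5178, -0.2457, 0.1031]
orientation: [-1.565, -0.134, 0.156]
force: [-1.0, 1.0, 2.1]
opening: 0.0197
```

```bash
python3 - <<'E'
from h import *
import pickle
T=tray(.118,-.001,.072)-[0,0,.011]
move(T,100.5)
p=robot.camera_params('wrist');pickle.dump((p,robot.read_state()['tool_pos']),open('w24.pkl','wb'))
cv2.imwrite('pics/w24.png',robot.read_camera('wrist'))
cv2.imwrite('pics/s24.png',robot.read_camera('side'))
crop('pics/s24.png','pics/s24c.png',300,270,90,110,6)
crop('pics/w24.png','pics/w24c.png',200,70,240,240,3)
E
```

```text
t 31.825 tcp [ 0.5178 -0.2457  0.1031] jaw 100.55 tilt [-1.390e-02 -8.000e-04 -9.999e-01] shift [-0.0007 -0.0027  0.0018] F [-1.   1.   2.1] op 0.0197
world turn -0.0486648435833672 yaw about tool y (down => negative) 0.0008  or -3.1407
```

>>> carry_out(increments=[{"linear": [0,0,0],"yaw": 0},{"linear": [-0.003,0.0025,0.001],"yaw": 0},{"linear": [-0.01,0.0045,0.001],"yaw": 0},{"linear": [-0.015,0.006,0.001],"yaw": 0}], gripper=0, newtons=5)

```text
t: 32.42
tool_pos: [0.5034, -0.248, 0.0984]
orientation: [-1.567, -0.135, 0.154]
force: [-0.7, 0.2, 7.7]
opening: 0.0199
```

```bash
python3 - <<'E'
from h import *
import pickle
T=tray(.118,-.001,.072)-[0,0,.011]
move(T,100.5)
print(tr(robot.read_state()['tool_pos']+[0,0,.011]))
p=robot.camera_params('wrist');pickle.dump((p,robot.read_state()['tool_pos']),open('w25.pkl','wb'))
cv2.imwrite('pics/w25.png',robot.read_camera('wrist'))
cv2.imwrite('pics/s25.png',robot.read_camera('side'))
crop('pics/s25.png','pics/s25c.png',300,270,90,110,6)
crop('pics/w25.png','pics/w25c.png',200,70,240,240,3)
E
```

```text
t 32.425 tcp [ 0.5034 -0.248   0.0984] jaw 100.55 tilt [-0.0118 -0.002  -0.9999] shift [ 0.0138 -0.0076  0.0015] F [-0.7  0.2  7.7] op 0.0199
world turn -0.04914113486924521 yaw about tool y (down => negative) 0.0009  or -3.1407
[ 0.10270003 -0.00250153  0.06837691]
```

```bash
python3 - <<'E'
from h import *
import pickle
sp=robot.camera_params('side')
for k,wp,spx in [('w24',[(157,447),(592,447),(117,585),(632,585)],[(90,352),(228,570),(487,402)]),('w25',[(157,445),(592,445),(117,583),(632,585)],[(50,380),(190,595),(443,425)])]:
    p,tp=pickle.load(open(k+'.pkl','rb'))
    w=lambda x,y:(200+x/3,70+y/3); s=lambda x,y:(300+x/6,270+y/6)
    P=[(0,-.054,0),(0,.054,0),(.032,-.0525,.045),(.032,.0525,.045)]
    obs=[('wrist',p,a,w(*b)) for a,b in zip(P,wp)]+[('side',sp,a,s(*b)) for a,b in zip([(0,.054,0),(0,-.054,0),(.1,-.054,.045)],spx)]
    v,r=fit(obs,[.47,-.25,.04,.18,-.25]);print(v.round(4),np.degrees(v[3:]).round(2),abs(r).max().round(1),'lip tray',tr(v[:3]).round(4))
    R=scoopR(*v[3:]); print('grip in scoop',(R.T@(tp+[0,0,.011]-v[:3])).round(4), 'back bottom',tr(v[:3]+R@[.1,0,0]).round(4))
# tray tilt check
s3=cv2.imread('pics/s25.png')
ov('pics/s25.png','pics/o5.png','side',None,250,260,180,150,4,[])
E
```

```text
[ 0.4945 -0.25    0.0351  0.1821 -0.2553] [ 10.43 -14.63] 4.6 lip tray [ 0.0747 -0.0028 -0.0011]
grip in scoop [0.0429 0.     0.0705] back bottom [ 0.1747 -0.0029 -0.0016]
[ 0.4797 -0.2524  0.0303  0.1805 -0.2509] [ 10.34 -14.37] 4.2 lip tray [ 0.0591 -0.0025 -0.0018]
grip in scoop [0.043  0.     0.0706] back bottom [ 0.159  -0.0027 -0.0027]
```

>>> carry_out(increments=[{"linear": [-0.006,0.0005,0.001],"yaw": 0},{"linear": [-0.012,0.002,0.002],"yaw": 0},{"linear": [-0.018,0.0035,0.002],"yaw": 0},{"linear": [-0.024,0.005,0.002],"yaw": 0},{"linear": [-0.029,0.0065,0.002],"yaw": 0}], gripper=0, newtons=12)

```text
t: 33.15
tool_pos: [0.4734, -0.2515, 0.0918]
orientation: [-1.566, -0.134, 0.155]
force: [1.0, -1.1, -2.3]
opening: 0.0199
```

```bash
python3 - <<'E'
from h import *
import pickle
move([.5,-.25,.1],100.5)
print(tr(robot.read_state()['tool_pos']+[0,0,.011]))
p=robot.camera_params('wrist');pickle.dump((p,robot.read_state()['tool_pos']),open('w26.pkl','wb'))
cv2.imwrite('pics/w26.png',robot.read_camera('wrist'))
crop('pics/w26.png','pics/w26c.png',200,70,240,240,3)
E
```

```text
t 33.15 tcp [ 0.4734 -0.2515  0.0918] jaw 100.53 tilt [-0.0131 -0.0017 -0.9999] shift [ 0.0263 -0.0086 -0.0034] F [ 1.  -1.1 -2.3] op 0.0199
world turn -0.027019447064446922 yaw about tool y (down => negative) 0.0005  or -3.1411
[ 0.07182355 -0.00042552  0.06974152]
```

>>> carry_out(increments=[{"linear": [-0.005,0.0023,0.0],"yaw": 0},{"linear": [-0.01,0.0037,0.0],"yaw": 0},{"linear": [-0.015,0.005,0.0],"yaw": 0},{"linear": [-0.019,0.006,0.0],"yaw": 0},{"linear": [-0.022,0.007,0.0],"yaw": 0}])

```text
t: 33.83
tool_pos: [0.451, -0.2556, 0.0849]
orientation: [-1.566, -0.133, 0.155]
force: [-0.2, 0.3, -1.6]
opening: 0.0201
```

```bash
python3 - <<'E'
from h import *
import pickle
move([.5,-.25,.1],100.5)
print(tr(robot.read_state()['tool_pos']+[0,0,.011]))
p=robot.camera_params('wrist');pickle.dump((p,robot.read_state()['tool_pos']),open('w27.pkl','wb'))
cv2.imwrite('pics/w27.png',robot.read_camera('wrist'))
crop('pics/w27.png','pics/w27c.png',200,100,240,210,3)
E
```

```text
t 33.825 tcp [ 0.451  -0.2556  0.0849] jaw 100.52 tilt [-0.0135 -0.0017 -0.9999] shift [ 0.049  -0.0158 -0.0034] F [-0.2  0.3 -1.6] op 0.0201
world turn -0.015049371521783428 yaw about tool y (down => negative) 0.0003  or -3.1413
[ 0.04800668 -0.0004062   0.06894254]
```

>>> carry_out(increments=[{"linear": [0,0.0005,0.003],"yaw": 0},{"linear": [0,0.001,0.006],"yaw": 0},{"linear": [-0.001,0.001,0.006],"yaw": 0},{"linear": [-0.001,0.001,0.0],"yaw": 0}])

```text
t: 34.38
tool_pos: [0.45, -0.2554, 0.0846]
orientation: [-1.566, -0.134, 0.155]
force: [-2.8, 2.0, 7.9]
opening: 0.02
```

```bash
python3 - <<'E'
from h import *
import pickle
move([.5,-.25,.1],100.5)
print(tr(robot.read_state()['tool_pos']+[0,0,.011]))
cv2.imwrite('pics/w28.png',robot.read_camera('wrist'))
crop('pics/w28.png','pics/w28c.png',200,100,240,210,3)
E
```

```text
t 34.375 tcp [ 0.45   -0.2554  0.0846] jaw 100.55 tilt [-0.0134 -0.0014 -0.9999] shift [ 0.05   -0.0161 -0.0038] F [-2.8  2.   7.9] op 0.02
world turn -0.05232452690752609 yaw about tool y (down => negative) 0.0009  or -3.1407
[ 4.70317590e-02 -8.97561482e-06  6.89006006e-02]
```

>>> carry_out(increments=[{"linear": [0.0005,0,0.004],"yaw": 0},{"linear": [0.0005,-0.0005,0.006],"yaw": 0},{"linear": [0.0005,-0.0005,0.002],"yaw": 0},{"linear": [0.0005,-0.0005,-0.003],"yaw": 0},{"linear": [0.0005,-0.0005,-0.003],"yaw": 0}])

```text
t: 35.05
tool_pos: [0.451, -0.2594, 0.0847]
orientation: [-1.567, -0.133, 0.155]
force: [-0.2, -0.5, -1.5]
opening: 0.0197
```

```bash
python3 - <<'E'
from h import *
import pickle
move([.5,-.25,.1],100.5)
print(tr(robot.read_state()['tool_pos']+[0,0,.011]))
cv2.imwrite('pics/w29.png',robot.read_camera('wrist'))
crop('pics/w29.png','pics/w29c.png',200,100,240,210,3)
cv2.imwrite('pics/s29.png',robot.read_camera('side'))
crop('pics/s29.png','pics/s29c.png',260,280,130,120,5)
E
```

```text
t 35.05 tcp [ 0.451  -0.2594  0.0847] jaw 100.52 tilt [-0.0136 -0.0018 -0.9999] shift [ 0.0497 -0.016   0.0004] F [-0.2 -0.5 -1.5] op 0.0197
world turn -0.017039820146251827 yaw about tool y (down => negative) 0.0003  or -3.1413
[ 0.04734314 -0.00417688  0.06895575]
```

>>> carry_out(increments=[{"linear": [0.0022,-0.003,0.001],"yaw": 0},{"linear": [0.0046,-0.006,0.002],"yaw": 0},{"linear": [0.0067,-0.009,0.002],"yaw": 0},{"linear": [0.009,-0.0115,0.002],"yaw": 0},{"linear": [0.011,-0.014,0.002],"yaw": 0}], gripper=0, newtons=4)

```text
t: 35.78
tool_pos: [0.4618, -0.2551, 0.0988]
orientation: [-1.566, -0.134, 0.155]
force: [0.2, 0.4, -2.6]
opening: 0.0195
```

```bash
python3 - <<'E'
from h import *
import pickle
move([.5,-.25,.1],100.5)
print(tr(robot.read_state()['tool_pos']+[0,0,.011]))
cv2.imwrite('pics/w30.png',robot.read_camera('wrist'))
crop('pics/w30.png','pics/w30c.png',200,100,240,210,3)
cv2.imwrite('pics/s30.png',robot.read_camera('side'))
crop('pics/s30.png','pics/s30c.png',260,280,130,120,5)
E
```

```text
t 35.775 tcp [ 0.4618 -0.2551  0.0988] jaw 100.52 tilt [-0.0135 -0.0017 -0.9999] shift [ 0.0385 -0.0017 -0.0019] F [ 0.2  0.4 -2.6] op 0.0195
world turn -0.024381951979279393 yaw about tool y (down => negative) 0.0004  or -3.1412
[ 0.06197615 -0.00189421  0.07962991]
```

>>> carry_out(increments=[{"linear": [0.0022,-0.0025,0],"yaw": 0},{"linear": [0.0045,-0.005,0],"yaw": 0},{"linear": [0.0065,-0.0072,0],"yaw": 0},{"linear": [0.0085,-0.009,0],"yaw": 0},{"linear": [0.01,-0.0105,0],"yaw": 0}])

```text
t: 36.5
tool_pos: [0.4721, -0.2534, 0.1095]
orientation: [-1.567, -0.134, 0.155]
force: [0.0, -0.6, -3.5]
opening: 0.0202
```

```bash
python3 - <<'E'
from h import *
import pickle
move([.5,-.25,.1],100.5)
print(tr(robot.read_state()['tool_pos']+[0,0,.011]))
cv2.imwrite('pics/w31.png',robot.read_camera('wrist'))
crop('pics/w31.png','pics/w31c.png',200,90,240,220,3)
cv2.imwrite('pics/s31.png',robot.read_camera('side'))
crop('pics/s31.png','pics/s31c.png',260,280,130,120,5)
E
```

```text
t 36.5 tcp [ 0.4721 -0.2534  0.1095] jaw 100.53 tilt [-0.013  -0.002  -0.9999] shift [ 0.0281  0.0091 -0.0018] F [ 0.  -0.6 -3.5] op 0.0202
world turn -0.029841154047062446 yaw about tool y (down => negative) 0.0005  or -3.1411
[ 0.07484046 -0.00206835  0.08725356]
```

```bash
cat > f.py <<'E'
from h import *
def go(wl,sl,woff,ws,soff,ss,x0=(.45,-.26,.05,.18,0)):
    p=robot.camera_params('wrist');sp=robot.camera_params('side');tp=robot.read_state()['tool_pos']
    obs=[('wrist',p,P,(woff[0]+u[0]/ws,woff[1]+u[1]/ws)) for P,u in wl]+[('side',sp,P,(soff[0]+u[0]/ss,soff[1]+u[1]/ss)) for P,u in sl]
    v,r=fit(obs,x0);print(v.round(4),np.degrees(v[3:]).round(1),'\n',r.round(1).tolist())
    R=scoopR(*v[3:]);print('lip tray',tr(v[:3]).round(4),'back',tr(v[:3]+R@[.1,0,0]).round(4),'grip in scoop',(R.T@(tp+[0,0,.011]-v[:3])).round(4))
LN=(0,-.054,0);LP=(0,.054,0);WN=(.032,-.0525,.045);WP=(.032,.0525,.045);BN=(.1,-.054,.045)
E
python3 - <<'E'
from f import *
go([(LN,(147,307)),(WN,(114,480)),(WP,(636,482))],[(LN,(248,495)),(WN,(320,408)),(BN,(480,335))],(200,90),3,(260,280),5)
E
```

```text
[ 0.429  -0.2613  0.0478  0.1785 -0.0391] [10.2 -2.2] 
 [[0.3, -0.6], [-0.1, -0.3], [-0.1, 0.1], [0.9, 1.1], [0.8, -1.1], [1.0, -1.3]]
lip tray [ 0.0138 -0.002   0.0283] back [ 0.1114 -0.0025  0.0064] grip in scoop [0.0467 0.0001 0.071 ]
```

>>> carry_out(increments=[{"linear": [-0.003,0.004,0],"yaw": 0},{"linear": [-0.006,0.008,0],"yaw": 0},{"linear": [-0.009,0.012,0],"yaw": 0},{"linear": [-0.012,0.0155,0],"yaw": 0},{"linear": [-0.0145,0.0185,0],"yaw": 0}], gripper=0, newtons=3)

```text
t: 37.22
tool_pos: [0.4575, -0.2563, 0.0912]
orientation: [-1.567, -0.134, 0.154]
force: [-1.9, -0.8, 0.6]
opening: 0.0201
```

```bash
python3 - <<'E'
from h import *
import pickle
move([.5,-.25,.1],100.5)
print(tr(robot.read_state()['tool_pos']+[0,0,.011]))
cv2.imwrite('pics/w32.png',robot.read_camera('wrist'))
crop('pics/w32.png','pics/w32c.png',200,90,240,220,3)
cv2.imwrite('pics/s32.png',robot.read_camera('side'))
crop('pics/s32.png','pics/s32c.png',260,280,130,120,5)
E
```

```text
t 37.225 tcp [ 0.4575 -0.2563  0.0912] jaw 100.52 tilt [-0.0126 -0.0024 -0.9999] shift [ 0.0428 -0.0094 -0.0015] F [-1.9 -0.8  0.6] op 0.0201
world turn -0.023421643713959384 yaw about tool y (down => negative) 0.0004  or -3.1412
[ 0.05574519 -0.00230907  0.07341482]
```

>>> carry_out(increments=[{"linear": [0,0.001,0],"yaw": 0},{"linear": [0,0,0],"yaw": 0},{"linear": [0,0,0],"yaw": 0},{"linear": [-0.012,-0.003,0],"yaw": 0},{"linear": [-0.0235,-0.005,0],"yaw": 0}], gripper=0.4)

```text
t: 37.95
tool_pos: [0.4335, -0.2605, 0.0963]
orientation: [-1.567, -0.134, 0.155]
force: [0.8, 0.3, -1.4]
opening: 0.0369
```

```bash
python3 - <<'E'
from h import *
import pickle
move([.5,-.25,.1],100.5)
print(tr(robot.read_state()['tool_pos']+[0,0,.011]))
cv2.imwrite('pics/w33.png',robot.read_camera('wrist'))
crop('pics/w33.png','pics/w33c.png',200,90,240,220,3)
cv2.imwrite('pics/s33.png',robot.read_camera('side'))
crop('pics/s33.png','pics/s33c.png',260,280,130,120,5)
E
```

```text
t 37.95 tcp [ 0.4335 -0.2605  0.0963] jaw 100.53 tilt [-0.0132 -0.0019 -0.9999] shift [ 0.0672 -0.0046 -0.0018] F [ 0.8  0.3 -1.4] op 0.0369
world turn -0.03006191464157837 yaw about tool y (down => negative) 0.0005  or -3.1411
[ 0.0335088  -0.00202891  0.08467461]
```

>>> carry_out(increments=[{"linear": [0,0,0.001],"yaw": 0},{"linear": [0,0,0.001],"yaw": 0},{"linear": [0,0,0.001],"yaw": 0},{"linear": [0,0,0.001],"yaw": 0}], gripper=0, newtons=4)

```text
t: 38.55
tool_pos: [0.4331, -0.2598, 0.0965]
orientation: [-1.567, -0.133, 0.154]
force: [-1.3, -0.6, 1.4]
opening: 0.0198
```

>>> carry_out(increments=[{"linear": [0.0025,-0.0037,0],"yaw": 0},{"linear": [0.0054,-0.0074,0],"yaw": 0},{"linear": [0.008,-0.011,0],"yaw": 0},{"linear": [0.0107,-0.0142,0],"yaw": 0},{"linear": [0.0135,-0.0175,0],"yaw": 0}])

```text
t: 39.17
tool_pos: [0.4468, -0.2573, 0.114]
orientation: [-1.567, -0.133, 0.154]
force: [0.4, 0.2, -3.0]
opening: 0.0199
```

```bash
python3 - <<'E'
from h import *
import pickle
move([.5,-.25,.1],100.5)
print(tr(robot.read_state()['tool_pos']+[0,0,.011]))
cv2.imwrite('pics/w34.png',robot.read_camera('wrist'))
crop('pics/w34.png','pics/w34c.png',200,90,240,220,3)
cv2.imwrite('pics/s34.png',robot.read_camera('side'))
crop('pics/s34.png','pics/s34c.png',260,280,130,120,5)
E
```

```text
t 39.175 tcp [ 0.4468 -0.2573  0.114 ] jaw 100.48 tilt [-0.0133 -0.0023 -0.9999] shift [ 0.0538  0.0133 -0.0025] F [ 0.4  0.2 -3. ] op 0.0199
world turn 0.019323036403989136 yaw about tool y (down => negative) -0.0003  or 3.1413
[ 0.05123184 -0.00126438  0.09822897]
```

>>> carry_out(increments=[{"linear": [0.0022,-0.0023,0],"yaw": 0},{"linear": [0.0045,-0.0045,0],"yaw": 0},{"linear": [0.0067,-0.0067,0],"yaw": 0},{"linear": [0.0087,-0.0087,0],"yaw": 0},{"linear": [0.0105,-0.0105,0],"yaw": 0}])

```text
t: 39.9
tool_pos: [0.4577, -0.2555, 0.1248]
orientation: [-1.568, -0.134, 0.154]
force: [0.6, -0.3, -3.1]
opening: 0.0198
```

```bash
python3 - <<'E'
from h import *
import pickle
move([.5,-.25,.1],100.5)
print(tr(robot.read_state()['tool_pos']+[0,0,.011]))
cv2.imwrite('pics/w35.png',robot.read_camera('wrist'))
crop('pics/w35.png','pics/w35c.png',200,90,240,220,3)
cv2.imwrite('pics/s35.png',robot.read_camera('side'))
crop('pics/s35.png','pics/s35c.png',260,280,130,120,5)
E
```

```text
t 39.9 tcp [ 0.4577 -0.2555  0.1248] jaw 100.49 tilt [-0.0125 -0.0027 -0.9999] shift [ 0.0429  0.0243 -0.0023] F [ 0.6 -0.3 -3.1] op 0.0198
world turn 0.00842294822103895 yaw about tool y (down => negative) -0.0001  or 3.1414
[ 0.06474099 -0.00148781  0.10586502]
```

>>> carry_out(increments=[{"linear": [0.003,-0.003,0],"yaw": 0},{"linear": [0.006,-0.006,0],"yaw": 0},{"linear": [0.009,-0.009,0],"yaw": 0},{"linear": [0.011,-0.012,0],"yaw": 0}])

```text
t: 40.5
tool_pos: [0.4691, -0.2534, 0.1371]
orientation: [-1.568, -0.134, 0.154]
force: [-0.2, 0.6, -3.6]
opening: 0.0198
```

```bash
python3 - <<'E'
from h import *
import pickle
move([.5,-.25,.1],100.5)
cv2.imwrite('pics/w36.png',robot.read_camera('wrist'))
crop('pics/w36.png','pics/w36c.png',200,90,240,220,3)
cv2.imwrite('pics/s36.png',robot.read_camera('side'))
crop('pics/s36.png','pics/s36c.png',260,280,130,120,5)
E
```

```text
t 40.5 tcp [ 0.4691 -0.2534  0.1371] jaw 100.5 tilt [-0.0121 -0.0029 -0.9999] shift [ 0.0315  0.0367 -0.0022] F [-0.2  0.6 -3.6] op 0.0198
world turn -0.0014393189034080933 yaw about tool y (down => negative) 0.0  or -3.1416
```

>>> carry_out(increments=[{"linear": [0.001,-0.001,0],"yaw": 0},{"linear": [0.002,-0.004,0],"yaw": 0},{"linear": [0.004,-0.015,0],"yaw": 0},{"linear": [0.004,-0.03,0],"yaw": 0},{"linear": [0.004,-0.045,0],"yaw": 0}], gripper=0, newtons=40)

```text
t: 41.22
tool_pos: [0.4741, -0.2529, 0.184]
orientation: [-1.569, -0.135, 0.153]
force: [-0.4, -0.5, -2.8]
opening: 0.0173
```

>>> carry_out(increments=[{"linear": [0,-0.015,0],"yaw": 0},{"linear": [0,-0.035,0],"yaw": 0},{"linear": [0,-0.05,0],"yaw": 0},{"linear": [0,-0.06,0],"yaw": 0},{"linear": [0,-0.06,0],"yaw": 0}])

```text
t: 41.85
tool_pos: [0.4751, -0.2529, 0.2449]
orientation: [-1.57, -0.136, 0.152]
force: [-0.3, 0.6, -3.1]
opening: 0.0173
```

```bash
python3 - <<'E'
from h import *
import pickle
move([.563,.254,.25],100.5)
cv2.imwrite('pics/w37.png',robot.read_camera('wrist'))
crop('pics/w37.png','pics/w37c.png',200,90,240,220,3)
cv2.imwrite('pics/s37.png',robot.read_camera('side'))
crop('pics/s37.png','pics/s37c.png',240,200,180,180,4)
E
```

```text
t 41.85 tcp [ 0.4751 -0.2529  0.2449] jaw 100.51 tilt [-0.0094 -0.0047 -0.9999] shift [ 0.1788 -0.0083  0.4824] F [-0.3  0.6 -3.1] op 0.0173
world turn -0.008616913196888731 yaw about tool y (down => negative) 0.0002  or -3.1414
```

```bash
python3 - <<'E'
from f import *
go([(LN,(168,215)),(LP,(634,222)),(WN,(148,437)),(WP,(641,452))],[(LN,(240,576)),(LP,(135,387)),(BN,(455,477)),(WN,(330,494))],(200,90),3,(240,200),4,(.43,-.26,.2,.18,.4))
E
```

```text
[ 0.41   -0.2586  0.1834  0.1565  0.3946] [ 9.  22.6] 
 [[-0.6, -1.4], [-0.1, 0.7], [1.1, 0.1], [-0.2, -0.4], [-0.8, -0.5], [0.0, 0.4], [1.8, -0.4], [1.2, -0.5]]
lip tray [0.0311 0.0041 0.164 ] back [0.1104 0.0017 0.1032] grip in scoop [ 0.0324 -0.004   0.0903]
```

```bash
python3 - <<'E'
from h import *
move([.548,.251,.235],102)
E
```

```text
t 41.95 tcp [ 0.4745 -0.2525  0.2433] jaw 100.51 tilt [-0.0114 -0.0033 -0.9999] shift [0.1642 0.0058 0.4817] F [-0.3 -0.  -2.9] op 0.0169
world turn 1.4939062675564259 yaw about tool y (down => negative) -0.0261  or 3.1155
```

>>> carry_out(increments=[{"linear": [0.005,0,0.012],"yaw": 0},{"linear": [0.015,0,0.036],"yaw": 0},{"linear": [0.028,0,0.072],"yaw": -0.005},{"linear": [0.042,0,0.112],"yaw": -0.01},{"linear": [0.054,0,0.145],"yaw": -0.013}])

```text
t: 42.58
tool_pos: [0.5008, -0.0976, 0.2418]
orientation: [-1.567, -0.145, 0.165]
force: [0.7, -0.0, -3.4]
opening: 0.0173
```

```bash
python3 - <<'E'
from h import *
move([.548,.251,.235],102)
E
```

```text
t 42.575 tcp [ 0.5008 -0.0976  0.2418] jaw 101.3 tilt [-0.0124 -0.0025 -0.9999] shift [0.1147 0.0053 0.3326] F [ 0.7 -0.  -3.4] op 0.0173
world turn 0.7021409414813462 yaw about tool y (down => negative) -0.0123  or 3.1293
```

>>> carry_out(increments=[{"linear": [0.013,0,0.038],"yaw": 0},{"linear": [0.026,0,0.078],"yaw": 0},{"linear": [0.04,0,0.118],"yaw": -0.005},{"linear": [0.054,0,0.158],"yaw": -0.01},{"linear": [0.067,0,0.194],"yaw": -0.012}])

```text
t: 43.2
tool_pos: [0.5278, 0.108, 0.2402]
orientation: [-1.565, -0.154, 0.176]
force: [0.2, -0.2, -2.6]
opening: 0.0173
```

```bash
python3 - <<'E'
from h import *
move([.548,.251,.235],102)
E
```

```text
t 43.2 tcp [0.5278 0.108  0.2402] jaw 102.04 tilt [-0.0136 -0.0024 -0.9999] shift [0.0497 0.0046 0.1356] F [ 0.2 -0.2 -2.6] op 0.0173
world turn -0.035031248886866706 yaw about tool y (down => negative) 0.0006  or -3.141
```

>>> carry_out(increments=[{"linear": [0.012,0,0.036],"yaw": 0},{"linear": [0.025,0,0.072],"yaw": 0},{"linear": [0.037,0,0.104],"yaw": 0},{"linear": [0.045,0.002,0.126],"yaw": 0},{"linear": [0.05,0.004,0.136],"yaw": 0}])

```text
t: 43.82
tool_pos: [0.5478, 0.2527, 0.2349]
orientation: [-1.566, -0.154, 0.178]
force: [-0.1, 0.0, -1.5]
opening: 0.0175
```

```bash
python3 - <<'E'
from h import *
move([.548,.251,.2],102)
cv2.imwrite('pics/w38.png',robot.read_camera('wrist'))
cv2.imwrite('pics/s38.png',robot.read_camera('side'))
crop('pics/s38.png','pics/s38c.png',210,50,160,170,4)
E
```

```text
t 43.825 tcp [0.5478 0.2527 0.2349] jaw 102.11 tilt [-0.0146 -0.0027 -0.9999] shift [ 0.0004  0.0349 -0.0018] F [-0.1  0.  -1.5] op 0.0175
world turn -0.11407807796054215 yaw about tool y (down => negative) 0.002  or -3.1396
```

>>> carry_out(increments=[{"linear": [0,0.015,-0.002],"yaw": 0},{"linear": [0,0.045,-0.004],"yaw": 0},{"linear": [0,0.075,-0.004],"yaw": 0},{"linear": [0,0.097,-0.004],"yaw": 0},{"linear": [0,0.105,-0.004],"yaw": 0}])

```text
t: 44.55
tool_pos: [0.5458, 0.246, 0.127]
orientation: [-1.567, -0.15, 0.179]
force: [0.6, 0.4, -2.5]
opening: 0.0171
```

```bash
python3 - <<'E'
from h import *
move([.548,.251,.128],102)
cv2.imwrite('pics/w39.png',robot.read_camera('wrist'))
crop('pics/w39.png','pics/w39c.png',180,60,280,250,2.8)
cv2.imwrite('pics/s39.png',robot.read_camera('side'))
crop('pics/s39.png','pics/s39c.png',210,80,160,150,4)
E
```

```text
t 44.55 tcp [0.5458 0.246  0.127 ] jaw 102.0 tilt [-0.0184 -0.0044 -0.9998] shift [ 0.0032 -0.0011  0.0044] F [ 0.6  0.4 -2.5] op 0.0171
world turn -0.004477061252956105 yaw about tool y (down => negative) 0.0001  or -3.1415
```

>>> carry_out(increments=[{"linear": [-0.008,0,0],"yaw": 0},{"linear": [-0.018,0,0],"yaw": 0},{"linear": [-0.028,0,0],"yaw": 0},{"linear": [-0.038,0.001,0],"yaw": 0},{"linear": [-0.048,0.001,0],"yaw": 0}], gripper=0, newtons=8)

```text
t: 45.28
tool_pos: [0.5029, 0.2384, 0.1326]
orientation: [-1.563, -0.16, 0.17]
force: [6.8, 3.6, 9.8]
opening: 0.0201
```

```bash
python3 - <<'E'
from h import *
move([.548,.251,.128],102)
cv2.imwrite('pics/w40.png',robot.read_camera('wrist'))
crop('pics/w40.png','pics/w40c.png',180,60,280,250,2.8)
cv2.imwrite('pics/s40.png',robot.read_camera('side'))
crop('pics/s40.png','pics/s40c.png',210,80,160,150,4)
E
```

```text
t 45.275 tcp [0.5029 0.2384 0.1326] jaw 102.04 tilt [-6.7e-03  5.0e-04 -1.0e+00] shift [0.0468 0.0043 0.0029] F [6.8 3.6 9.8] op 0.0201
world turn -0.042836311877465505 yaw about tool y (down => negative) 0.0007  or -3.1408
```

>>> carry_out(increments=[{"linear": [0.002,-0.002,0],"yaw": 0},{"linear": [0.008,-0.008,0.001],"yaw": 0},{"linear": [0.018,-0.01,0.002],"yaw": 0},{"linear": [0.029,-0.01,0.003],"yaw": 0},{"linear": [0.038,-0.01,0.003],"yaw": 0}], gripper=0, newtons=40)

```text
t: 46.0
tool_pos: [0.5393, 0.2492, 0.1415]
orientation: [-1.564, -0.158, 0.172]
force: [0.8, 1.3, -3.0]
opening: 0.0191
```

```bash
python3 - <<'E'
from h import *
move([.548,.251,.128],101)
cv2.imwrite('pics/w41.png',robot.read_camera('wrist'))
crop('pics/w41.png','pics/w41c.png',180,60,280,250,2.8)
cv2.imwrite('pics/s41.png',robot.read_camera('side'))
crop('pics/s41.png','pics/s41c.png',210,80,160,150,4)
E
```

```text
t 46.0 tcp [0.5393 0.2492 0.1415] jaw 102.06 tilt [-8.8e-03 -2.0e-04 -1.0e+00] shift [ 0.009   0.0134 -0.0001] F [ 0.8  1.3 -3. ] op 0.0191
world turn -1.055597754627513 yaw about tool y (down => negative) 0.0184  or -3.1232
```

```bash
python3 - <<'E'
from f import *
go([(LN,(175,260)),(LP,(645,262)),(WN,(173,497)),(WP,(646,500))],[(LN,(230,426)),(LP,(155,322)),(WN,(313,378))],(180,60),2.8,(210,80),4,(.47,.24,.08,.18,.5))
s=robot.read_state()['tool_pos'];c=np.array([.533,.248,0]);print((s-c)@[np.cos(.19),np.sin(.19),0],(s-c)@[-np.sin(.19),np.cos(.19),0])
E
```

```text
[0.4704 0.2354 0.0971 0.2061 0.5812] [11.8 33.3] 
 [[0.1, -0.1], [-0.1, 0.1], [0.3, 0.3], [-0.5, -0.0], [-0.4, -0.3], [-0.3, 0.5], [-2.8, -1.6]]
lip tray [0.1533 0.4788 0.0422] back [ 0.2199  0.4807 -0.0323] grip in scoop [ 0.0284 -0.0007  0.085 ]
0.006594020758907018 -0.0001254801723629755
```

>>> carry_out(increments=[{"linear": [0,0.006,0],"yaw": 0},{"linear": [0,0.013,0],"yaw": 0},{"linear": [0,0.02,0],"yaw": 0},{"linear": [0,0.024,0],"yaw": 0}])

```text
t: 46.6
tool_pos: [0.5388, 0.249, 0.1167]
orientation: [-1.564, -0.158, 0.172]
force: [0.4, 0.4, -2.3]
opening: 0.019
```

>>> carry_out(increments=[{"linear": [-0.003,0.002,0],"yaw": 0},{"linear": [-0.01,0.006,0],"yaw": 0},{"linear": [-0.018,0.01,0],"yaw": 0},{"linear": [-0.026,0.014,0],"yaw": 0},{"linear": [-0.032,0.018,0],"yaw": 0}], gripper=0, newtons=4)

```text
t: 47.22
tool_pos: [0.5077, 0.2428, 0.1006]
orientation: [-1.563, -0.16, 0.171]
force: [-1.4, 1.4, 4.3]
opening: 0.0201
```

```bash
python3 - <<'E'
from h import *
move([.548,.251,.128],101)
cv2.imwrite('pics/w42.png',robot.read_camera('wrist'))
crop('pics/w42.png','pics/w42c.png',180,60,280,250,2.8)
cv2.imwrite('pics/s42.png',robot.read_camera('side'))
crop('pics/s42.png','pics/s42c.png',210,80,160,150,4)
E
```

```text
t 47.225 tcp [0.5077 0.2428 0.1006] jaw 102.06 tilt [-6.8e-03  7.0e-04 -1.0e+00] shift [ 0.041  -0.0277 -0.0004] F [-1.4  1.4  4.3] op 0.0201
world turn -1.0610094506747316 yaw about tool y (down => negative) 0.0185  or -3.1231
```

>>> carry_out(increments=[{"linear": [0.001,0.003,0],"yaw": 0},{"linear": [0.003,0.006,0],"yaw": 0},{"linear": [0.003,0.009,0],"yaw": 0},{"linear": [0.003,0.011,0],"yaw": 0}])

```text
t: 47.82
tool_pos: [0.5103, 0.2433, 0.0896]
orientation: [-1.563, -0.159, 0.171]
force: [-2.5, -0.8, 5.2]
opening: 0.0198
```

```bash
python3 - <<'E'
from h import *
move([.548,.251,.128],101)
cv2.imwrite('pics/s43.png',robot.read_camera('side'))
crop('pics/s43.png','pics/s43c.png',210,80,160,150,4)
E
```

```text
t 47.825 tcp [0.5103 0.2433 0.0896] jaw 102.06 tilt [-7.5e-03  4.0e-04 -1.0e+00] shift [ 0.0382 -0.0387 -0.0002] F [-2.5 -0.8  5.2] op 0.0198
world turn -1.0584655538076788 yaw about tool y (down => negative) 0.0185  or -3.1231
```

>>> carry_out(increments=[{"linear": [0.003,0,0],"yaw": 0},{"linear": [0.003,0,0],"yaw": 0},{"linear": [0.003,-0.003,0],"yaw": 0},{"linear": [0.003,-0.005,0],"yaw": 0}], gripper=0.5)

```text
t: 48.38
tool_pos: [0.5132, 0.2438, 0.0945]
orientation: [-1.563, -0.159, 0.171]
force: [0.1, 0.4, 0.4]
opening: 0.0464
```

```bash
python3 - <<'E'
from h import *
move([.548,.251,.128],101)
cv2.imwrite('pics/w44.png',robot.read_camera('wrist'))
crop('pics/w44.png','pics/w44c.png',180,60,280,250,2.8)
cv2.imwrite('pics/s44.png',robot.read_camera('side'))
crop('pics/s44.png','pics/s44c.png',210,80,160,150,4)
E
```

```text
t 48.375 tcp [0.5132 0.2438 0.0945] jaw 102.05 tilt [-7.7e-03  3.0e-04 -1.0e+00] shift [ 0.0352 -0.0337 -0.0002] F [0.1 0.4 0.4] op 0.0464
world turn -1.0534061982648666 yaw about tool y (down => negative) 0.0184  or -3.1232
```

```bash
python3 - <<'E'
from plant import robot
import cv2
s=robot.read_state();print(s['t'],s['tool_pos'],s['opening'],s['force'])
a=robot.read_camera('side');b=robot.read_camera('wrist')
cv2.imwrite('pics/s45.png',a);cv2.imwrite('pics/w45.png',b)
E
ls; cat h.py | head -60; cat f.py
```

```text
48.475 [0.51338992 0.24391499 0.09472551] 0.04654011588225706 [ 0.03081176 -0.01874294  0.35287485]
f.py
h.py
pics
w1.pkl
w2.pkl
w20.pkl
w21.pkl
w24.pkl
w25.pkl
w26.pkl
w27.pkl
w3.pkl
w4.pkl
w5.pkl
import numpy as np, cv2
from plant import robot
P={}
def par(n,p=None):
    p=p or robot.camera_params(n)
    f=240/np.tan(np.radians(p['fov_y'])/2)
    return f,p['cx'],p['cy'],np.array(p['R']),np.array(p['t'])
def ray(n,uv,p=None):
    f,cx,cy,R,t=par(n,p)
    d=R.T@np.array([(uv[0]-cx)/f,(uv[1]-cy)/f,1]); return -R.T@t,d
def onz(n,uv,z,p=None):
    c,d=ray(n,uv,p); return c+d*(z-c[2])/d[2]
def tri(obs):
    A=np.zeros((3,3));b=np.zeros(3);L=[]
    for n,uv in obs:
        c,d=ray(n,uv); d=d/np.linalg.norm(d); M=np.eye(3)-np.outer(d,d);A+=M;b+=M@c;L.append((c,M))
    X=np.linalg.solve(A,b); return X,[np.linalg.norm(M@(X-c))*1000 for c,M in L]
def proj(n,X,p=None):
    f,cx,cy,R,t=par(n,p); x=R@np.asarray(X)+t; return np.array([cx+f*x[0]/x[2],cy+f*x[1]/x[2]])
def crop(src,out,x,y,w,h,s):
    im=cv2.imread(src)[y:y+h,x:x+w]; cv2.imwrite(out,cv2.resize(im,None,fx=s,fy=s,interpolation=cv2.IN
[... 2191 characters left out ...]
,.01,.01,.1,.1],loss='soft_l1'); return r.x,f(r.x).reshape(-1,2)
from h import *
def go(wl,sl,woff,ws,soff,ss,x0=(.45,-.26,.05,.18,0)):
    p=robot.camera_params('wrist');sp=robot.camera_params('side');tp=robot.read_state()['tool_pos']
    obs=[('wrist',p,P,(woff[0]+u[0]/ws,woff[1]+u[1]/ws)) for P,u in wl]+[('side',sp,P,(soff[0]+u[0]/ss,soff[1]+u[1]/ss)) for P,u in sl]
    v,r=fit(obs,x0);print(v.round(4),np.degrees(v[3:]).round(1),'\n',r.round(1).tolist())
    R=scoopR(*v[3:]);print('lip tray',tr(v[:3]).round(4),'back',tr(v[:3]+R@[.1,0,0]).round(4),'grip in scoop',(R.T@(tp+[0,0,.011]-v[:3])).round(4))
LN=(0,-.054,0);LP=(0,.054,0);WN=(.032,-.0525,.045);WP=(.032,.0525,.045);BN=(.1,-.054,.045)
```

```bash
ls pics | tail -20
```

```text
w36c.png
w37.png
w37c.png
w38.png
w39.png
w39c.png
w3c.png
w4.png
w40.png
w40c.png
w41.png
w41c.png
w42.png
w42c.png
w44.png
w44c.png
w45.png
w5.png
w5c.png
wrist0.png
```

View pics/w45.png

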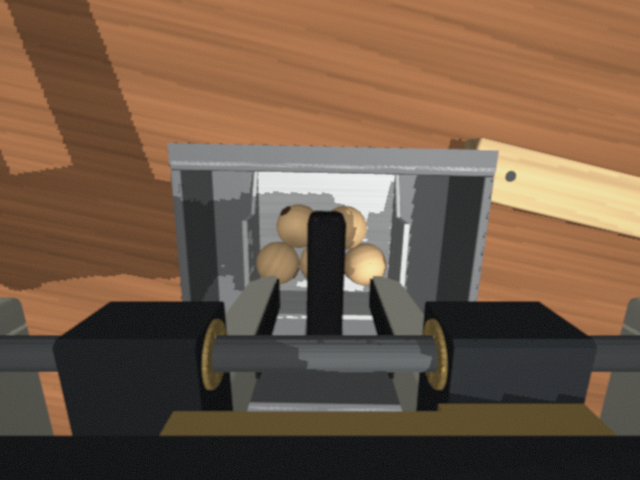

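View pics/s45.png

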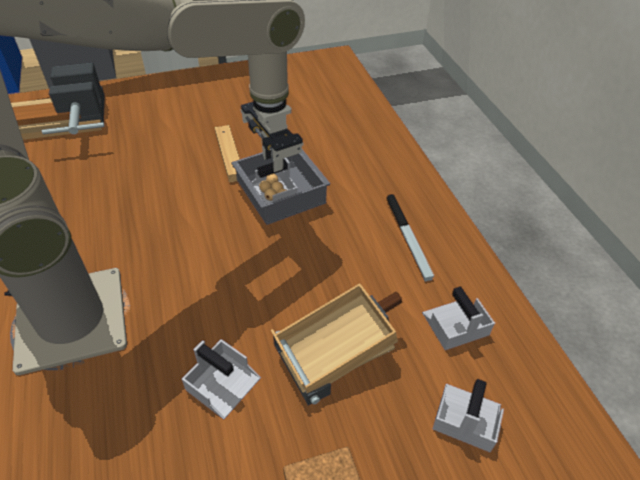

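```bash
python3 - <<'E'
from h import *
for n,uv,z in [('front handle end',(327,212),.111),('rim -x mid',(333,148),.075),('rim inner',(333,172),.075),('k1',(297,225),.034),('k2',(348,228),.034),('k3',(278,262),.034),('k5',(365,264),.034),('floor/lip edge?',(325,172),.016),('sidewall inner L',(245,220),.061),('sw front',(395,172),.061)]:
    X=onz('wrist',uv,z);print(n,X.round(4), 'rel bin along x',round((X-[.533,.248,z])@[np.cos(.192),np.sin(.192),0],4),round((X-[.533,.248,z])@[-np.sin(.192),np.cos(.192),0],4))
print(robot.camera_params('wrist')['R'].round(2))
E
python3 -c "
from h import *
crop('pics/w45.png','pics/w45c.png',160,130,340,220,2.3)
crop('pics/s45.png','pics/s45c.png',210,100,140,130,5)"
```

```text
front handle end [0.4718 0.2359 0.111 ] rel bin along x -0.0624 -0.0002
rim -x mid [0.4407 0.233  0.075 ] rel bin along x -0.0935 0.0029
rim inner [0.4538 0.2359 0.075 ] rel bin along x -0.08 0.0033
k1 [0.4978 0.22   0.034 ] rel bin along x -0.0399 -0.0207
k2 [0.4922 0.2567 0.034 ] rel bin along x -0.0384 0.0163
k3 [0.5283 0.2115 0.034 ] rel bin along x -0.0115 -0.0349
k5 [0.5163 0.2754 0.034 ] rel bin along x -0.0112 0.0301
floor/lip edge? [0.4575 0.2322 0.016 ] rel bin along x -0.0772 -0.0011
sidewall inner L [0.4958 0.1877 0.061 ] rel bin along x -0.0481 -0.0521
sw front [0.4463 0.2741 0.061 ] rel bin along x -0.0801 0.0422
[[-0.21  0.98  0.  ]
 [ 0.95  0.2   0.25]
 [ 0.24  0.05 -0.97]]
```

View pics/w45c.png

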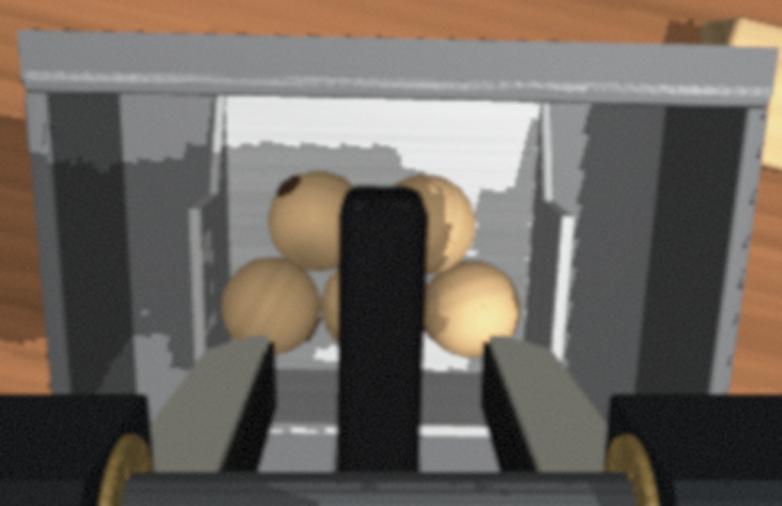

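View pics/s45c.png

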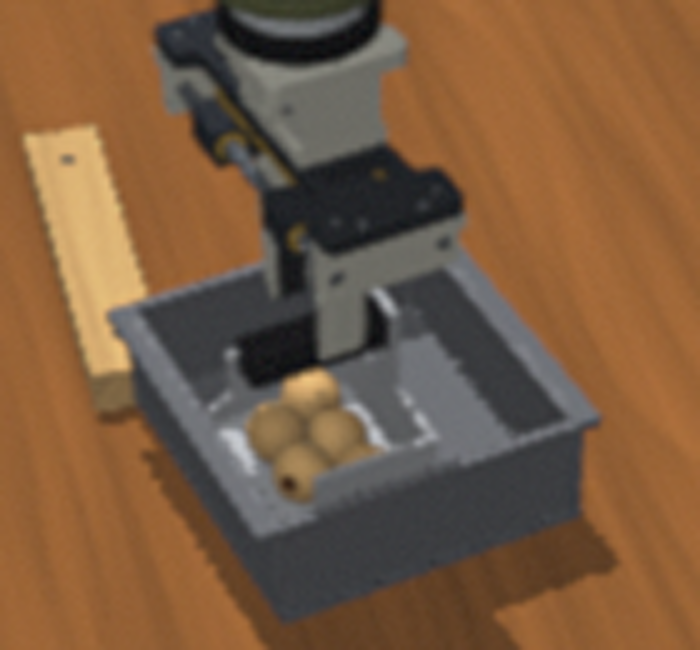

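>>> carry_out(increments=[{"linear": [0.013,0.002,0],"yaw": 0},{"linear": [0.026,0.004,0],"yaw": 0},{"linear": [0.026,0.004,0],"yaw": 0}])

```text
t: 48.95
tool_pos: [0.5395, 0.2493, 0.0898]
orientation: [-1.563, -0.159, 0.171]
force: [-0.5, 0.2, 1.0]
opening: 0.0462
```

>>> carry_out(increments=[{"linear": [0,0,0],"yaw": 0},{"linear": [0,0,0],"yaw": 0},{"linear": [0,0,0],"yaw": 0},{"linear": [0,0,0],"yaw": 0},{"linear": [0,0,0],"yaw": 0}], gripper=0, newtons=5)

```text
t: 49.58
tool_pos: [0.5394, 0.2493, 0.0898]
orientation: [-1.563, -0.159, 0.171]
force: [-0.5, 0.5, 0.2]
opening: 0.02
```

>>> carry_out(increments=[{"linear": [0,-0.008,0],"yaw": 0},{"linear": [0,-0.016,0],"yaw": 0},{"linear": [0,-0.024,0],"yaw": 0},{"linear": [0,-0.03,0],"yaw": 0},{"linear": [0,-0.03,0],"yaw": 0}])

```text
t: 50.2
tool_pos: [0.5402, 0.2495, 0.1208]
orientation: [-1.563, -0.16, 0.17]
force: [0.6, -0.0, -2.2]
opening: 0.02
```

```bash
python3 - <<'E'
from h import *
cv2.imwrite('pics/s46.png',robot.read_camera('side'));cv2.imwrite('pics/w46.png',robot.read_camera('wrist'))
move([.54,.25,.12])
crop('pics/w46.png','pics/w46c.png',160,100,340,260,2.3)
crop('pics/s46.png','pics/s46c.png',210,100,140,130,5)
a=cv2.imread('pics/w46c.png');b=cv2.resize(cv2.imread('pics/s46c.png'),(644,598))
E
```

```text
t 50.3 tcp [0.5396 0.2493 0.1198] jaw 102.04 tilt [-8.e-03  2.e-04 -1.e+00] shift [ 0.0005 -0.0002  0.0006] F [-0.5 -0.2 -3.7] op 0.0196
```

View pics/w46c.png

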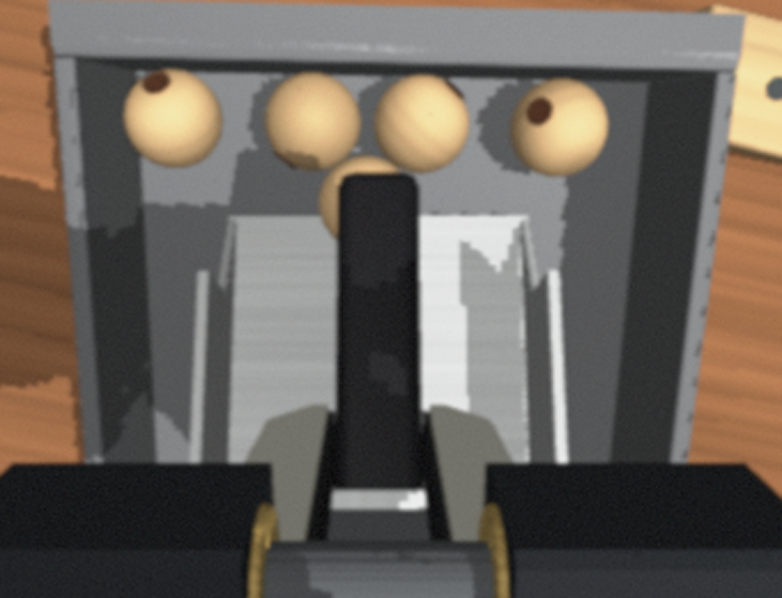

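View pics/s46c.png

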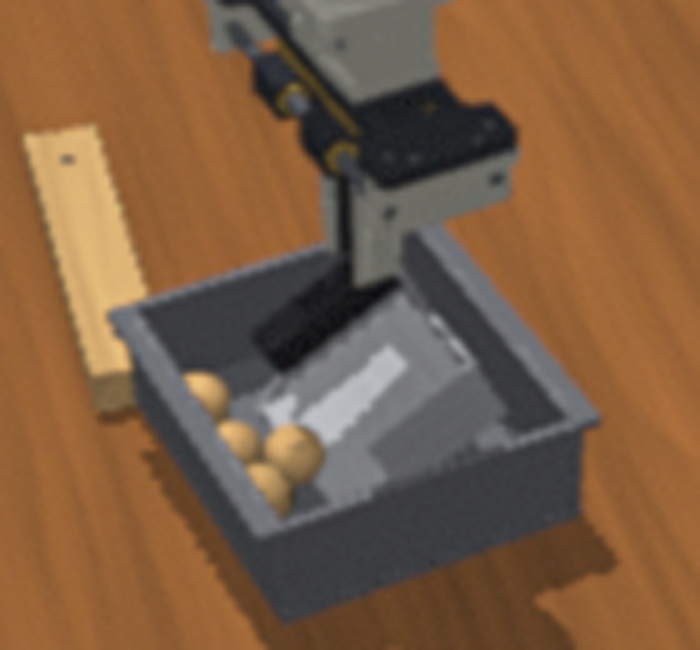

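>>> carry_out(increments=[{"linear": [0,-0.01,0],"yaw": 0},{"linear": [0,-0.02,0],"yaw": 0},{"linear": [0,-0.06,0],"yaw": 0},{"linear": [0,-0.1,0],"yaw": 0},{"linear": [0,-0.14,0],"yaw": 0}], newtons=45)

```text
t: 50.92
tool_pos: [0.5407, 0.2493, 0.262]
orientation: [-1.563, -0.159, 0.171]
force: [0.4, -0.3, -2.1]
opening: 0.0184
```

```bash
python3 - <<'E'
from h import *
cv2.imwrite('pics/s47.png',robot.read_camera('side'));cv2.imwrite('pics/w47.png',robot.read_camera('wrist'))
move([.54,0,.24])
crop('pics/s47.png','pics/s47c.png',180,50,200,180,4)
E
```

```text
t 51.025 tcp [0.5434 0.2503 0.267 ] jaw 102.04 tilt [ 0.0018  0.0037 -1.    ] shift [-0.0555  0.0261 -0.2441] F [ 0.4 -0.3 -2.4] op 0.0182
```

View pics/w47.png

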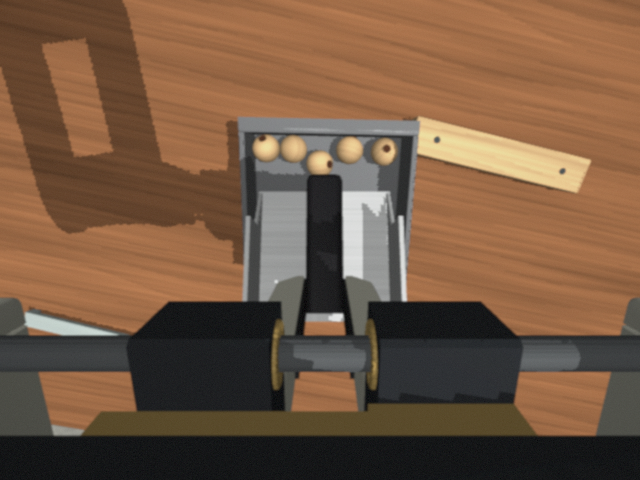

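View pics/s47c.png

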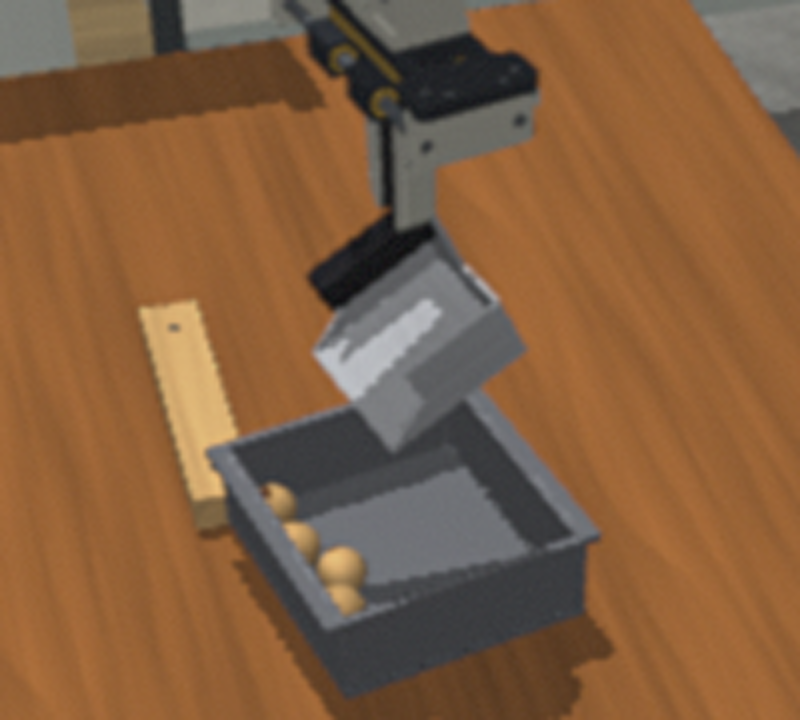

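>>> carry_out(increments=[{"linear": [-0.007,0,-0.03],"yaw": 0},{"linear": [-0.018,0,-0.08],"yaw": 0},{"linear": [-0.03,0,-0.13],"yaw": 0},{"linear": [-0.041,0,-0.18],"yaw": 0},{"linear": [-0.05,0,-0.215],"yaw": 0}])

```text
t: 51.65
tool_pos: [0.5388, 0.0275, 0.2654]
orientation: [-1.561, -0.165, 0.163]
force: [-0.2, -0.3, -2.2]
opening: 0.0184
```

>>> carry_out(increments=[{"linear": [-0.005,0.02,-0.02],"yaw": 0},{"linear": [-0.005,0.05,-0.025],"yaw": 0},{"linear": [-0.005,0.08,-0.025],"yaw": 0},{"linear": [-0.005,0.1,-0.025],"yaw": 0},{"linear": [-0.005,0.1,-0.025],"yaw": 0}])

```text
t: 52.28
tool_pos: [0.5377, 0.0025, 0.1632]
orientation: [-1.56, -0.162, 0.166]
force: [0.7, 0.7, -2.4]
opening: 0.0182
```

```bash
python3 - <<'E'
from h import *
cv2.imwrite('pics/s48.png',robot.read_camera('side'));cv2.imwrite('pics/w48.png',robot.read_camera('wrist'))
move([.54,0,.12])
crop('pics/s48.png','pics/s48c.png',180,130,200,180,4)
E
```

```text
t 52.375 tcp [0.5396 0.0024 0.1661] jaw 101.99 tilt [ 0.0019  0.0033 -1.    ] shift [-0.0002  0.0461 -0.0026] F [-0.1 -0.5 -2.4] op 0.0184
```

View pics/w48.png

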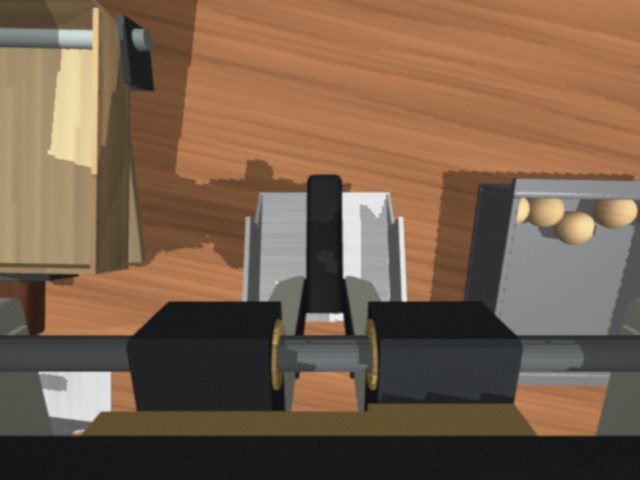

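View pics/s48c.png

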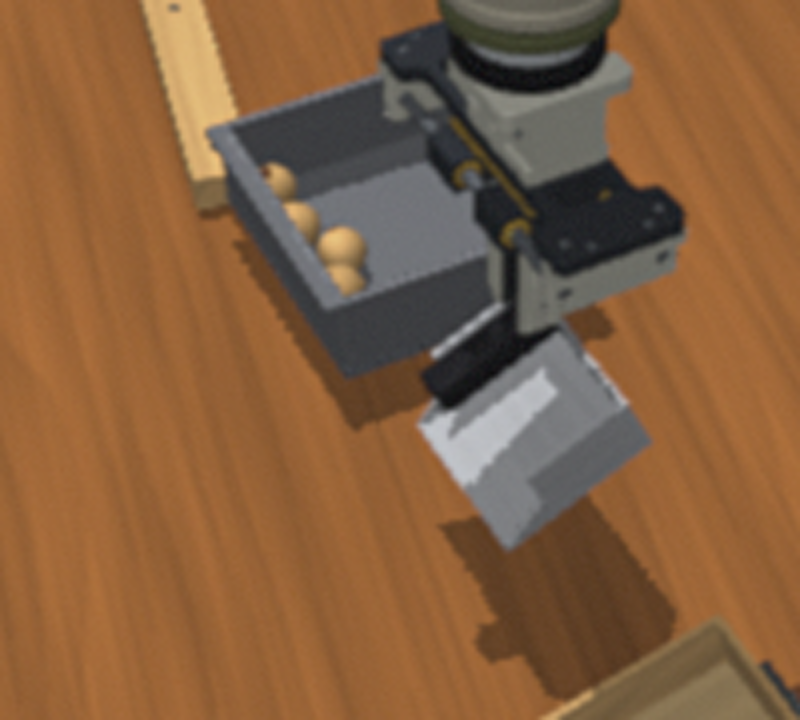

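>>> carry_out(increments=[{"linear": [0,0.02,0],"yaw": 0},{"linear": [0,0.04,0],"yaw": 0},{"linear": [0,0.052,0],"yaw": 0},{"linear": [0,0.052,0],"yaw": 0}])

```text
t: 52.88
tool_pos: [0.5383, 0.0027, 0.1122]
orientation: [-1.561, -0.163, 0.165]
force: [-0.2, -0.0, -2.7]
opening: 0.0184
```

>>> carry_out(increments=[{"linear": [0,0,0],"yaw": 0},{"linear": [0,0.006,0],"yaw": 0},{"linear": [0.006,0.012,0],"yaw": 0},{"linear": [0.012,0.016,0],"yaw": 0},{"linear": [0.018,0.02,0],"yaw": 0}], newtons=5)

```text
t: 53.5
tool_pos: [0.5572, 0.0066, 0.0927]
orientation: [-1.561, -0.165, 0.164]
force: [1.0, -0.1, -0.5]
opening: 0.0199
```

```bash
python3 - <<'E'
from h import *
cv2.imwrite('pics/s49.png',robot.read_camera('side'))
move([.54,0,.072])
crop('pics/s49.png','pics/s49c.png',210,150,180,150,4.4)
E
```

```text
t 53.55 tcp [0.5568 0.0068 0.0916] jaw 102.0 tilt [-0.0012  0.0037 -1.    ] shift [-0.0178  0.0196 -0.0032] F [0.7 1.2 0.8] op 0.02
```

View pics/s49c.png

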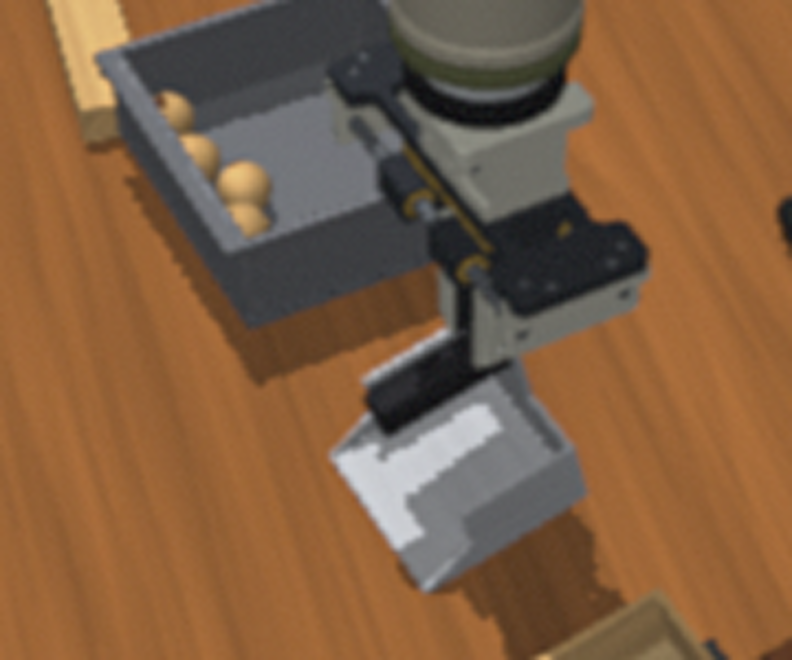

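>>> carry_out(increments=[{"linear": [0.006,0.005,0],"yaw": 0},{"linear": [0.013,0.01,0],"yaw": 0},{"linear": [0.02,0.015,0],"yaw": 0},{"linear": [0.025,0.019,0],"yaw": 0},{"linear": [0.025,0.02,0],"yaw": 0}])

```text
t: 54.18
tool_pos: [0.5822, 0.0124, 0.0724]
orientation: [-1.561, -0.165, 0.164]
force: [-2.6, 0.9, 7.5]
opening: 0.0196
```

```bash
python3 - <<'E'
from h import *
cv2.imwrite('pics/s50.png',robot.read_camera('side'))
move([.54,0,.072])
crop('pics/s50.png','pics/s50c.png',210,150,180,150,4.4)
E
```

```text
t 54.225 tcp [0.5822 0.0124 0.0724] jaw 102.01 tilt [ 0.     0.004 -1.   ] shift [-0.0438  0.0004 -0.0033] F [-1.   1.3  4.5] op 0.0199
```

View pics/s50c.png

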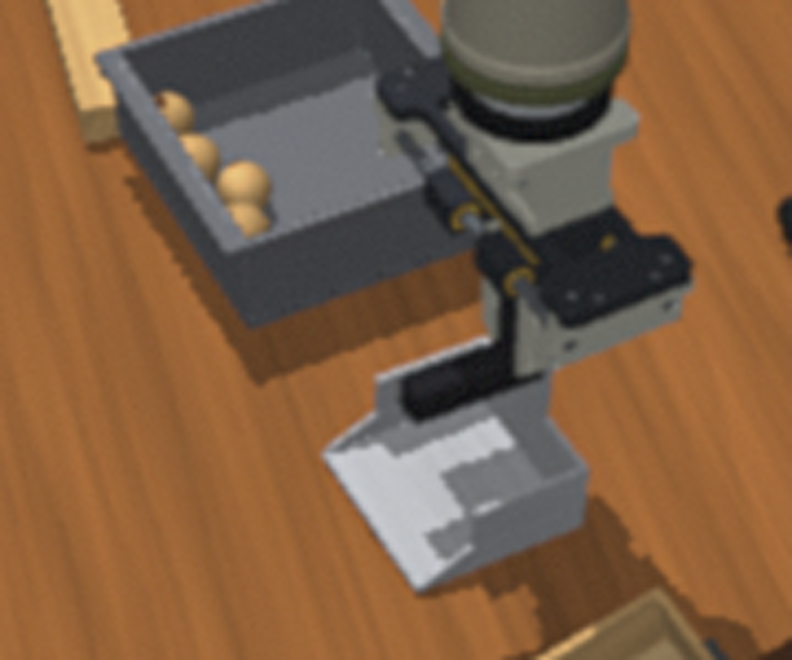

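Flat on the bench. Release, then lift away.

>>> carry_out(increments=[{"linear": [0,0,0],"yaw": 0},{"linear": [0,0,0],"yaw": 0},{"linear": [0,0,0],"yaw": 0},{"linear": [0,0,0],"yaw": 0},{"linear": [0,0,0],"yaw": 0}], gripper=0.55)

```text
t: 54.85
tool_pos: [0.5821, 0.0124, 0.0724]
orientation: [-1.561, -0.165, 0.164]
force: [1.1, 0.4, 0.5]
opening: 0.0507
```

>>> carry_out(increments=[{"linear": [0,-0.015,0],"yaw": 0},{"linear": [0,-0.05,0],"yaw": 0},{"linear": [0,-0.1,0],"yaw": 0},{"linear": [0,-0.15,0],"yaw": 0},{"linear": [0,-0.17,0],"yaw": 0}])

```text
t: 55.48
tool_pos: [0.5839, 0.0115, 0.2477]
orientation: [-1.562, -0.17, 0.159]
force: [-0.1, 0.0, 0.4]
opening: 0.0507
```

```bash
python3 - <<'E'
from h import *
p=robot.camera_params('wrist')
for c in ('side','scene','wrist'): cv2.imwrite(f'pics/{c}51.png',robot.read_camera(c))
move([.54,0,.072])
ov('pics/side51.png','pics/s51o.png','side',robot.camera_params('side'),200,130,220,290,2,[(.26,(0,0,255)),(.22,(255,0,0))])
E
```

```text
t 55.625 tcp [0.5826 0.0116 0.2431] jaw 102.01 tilt [ 0.0017  0.0039 -1.    ] shift [-0.0445  0.171  -0.0031] F [ 0.7  0.3 -0.7] op 0.0512
```

View pics/s51o.png

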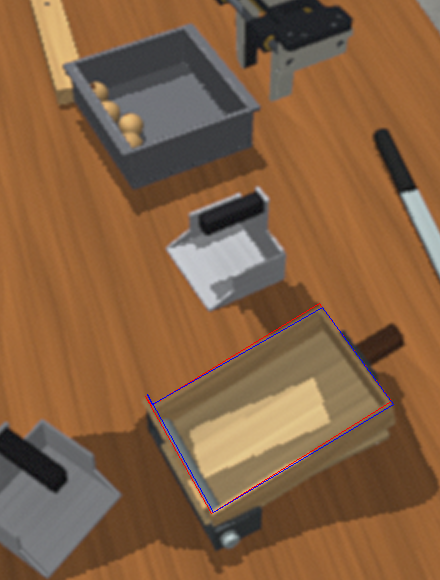

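View pics/wrist51.png

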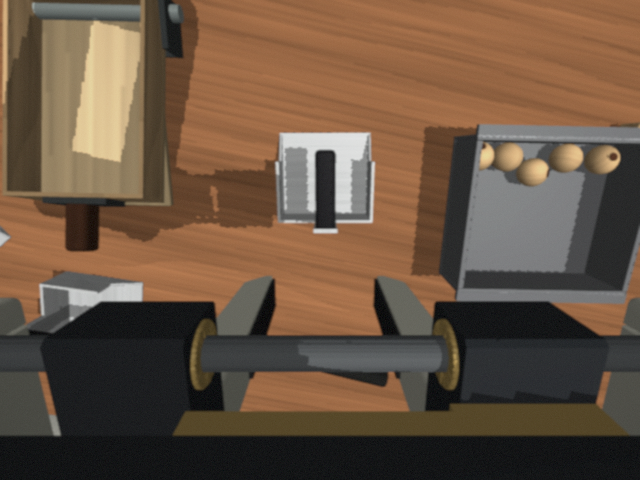

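View pics/scene51.png

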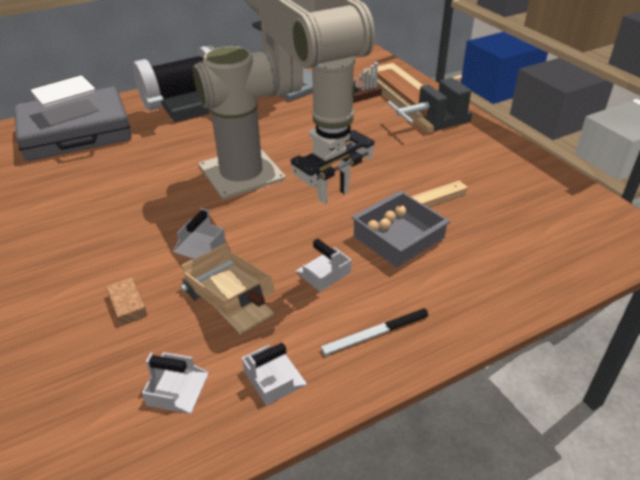

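```bash
python3 - <<'E'
from h import *
A=[(.26,(0,0,255)),(.20,(255,0,0))]
ov('pics/scene51.png','pics/sc51o.png','scene',robot.camera_params('scene'),160,235,130,100,6,A)
ov('pics/side51.png','pics/s51p.png','side',robot.camera_params('side'),265,275,145,120,5,A)
E
```

```text
(no output)
```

View pics/sc51o.png

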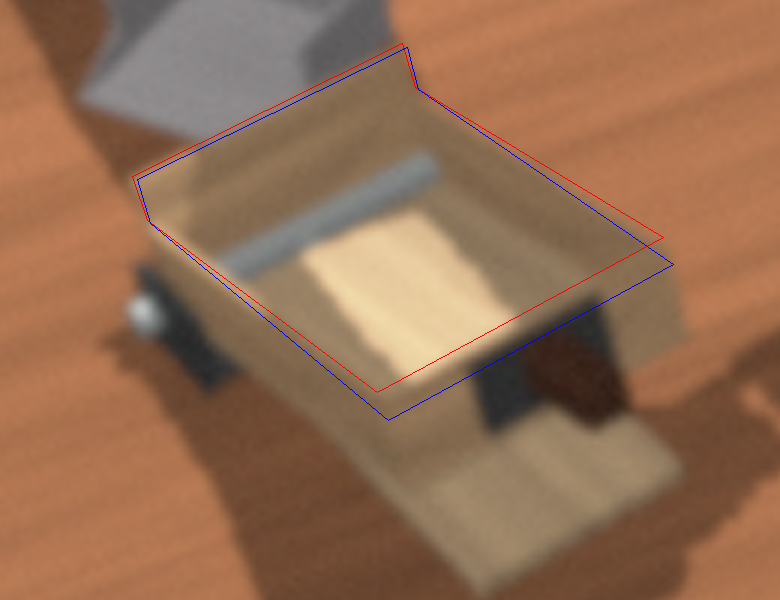

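View pics/s51p.png

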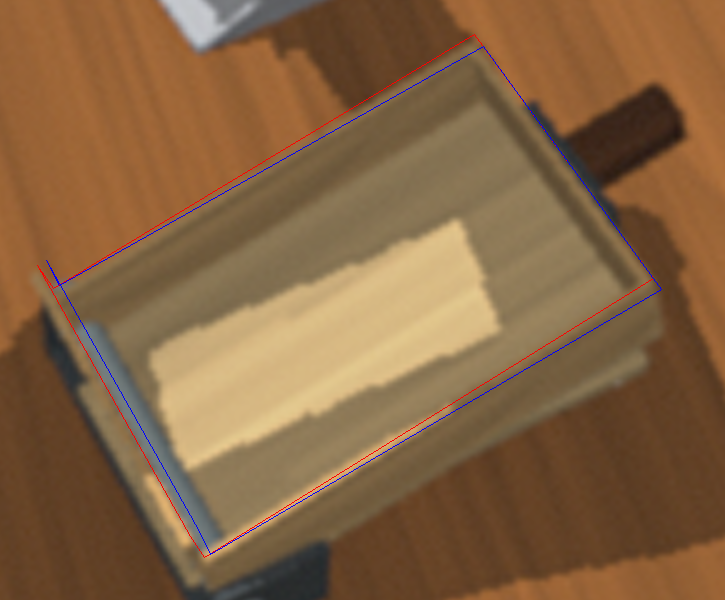

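```bash
python3 - <<'E'
import cv2,glob,numpy as np,os
from h import *
b=cv2.imread('pics/side51.png')
fs=[f for f in sorted(glob.glob('pics/*.png'),key=os.path.getmtime) if cv2.imread(f).shape==(480,640,3)]
print([os.path.basename(f) for f in fs])
c=b[345:385,355:405] if 0 else b[285:330,330:402]
for f in fs:
    a=cv2.imread(f)
    r=cv2.matchTemplate(a[270:345,315:417],c,cv2.TM_CCOEFF_NORMED);_,m,_,l=cv2.minMaxLoc(r)
    if m>.75: print(os.path.basename(f),round(m,3),l[0]-15,l[1]-15)
E
```

```text
['scene0.png', 'side0.png', 'wrist0.png', 'w1.png', 's2.png', 'w2.png', 's3.png', 'w3.png', 's4.png', 's5.png', 's6.png', 's7.png', 's8.png', 'w4.png', 's9.png', 's10.png', 'w10.png', 's11.png', 'w11.png', 'c11.png', 's12.png', 'w12.png', 's13.png', 's14.png', 's15.png', 's16.png', 's17.png', 'w5.png', 's18.png', 'c18.png', 's19.png', 'w20.png', 's20.png', 'w21.png', 's21.png', 'w22.png', 'w23.png', 's23.png', 'w24.png', 's24.png', 'w25.png', 's25.png', 'w26.png', 'w27.png', 'w28.png', 'w29.png', 's29.png', 'w30.png', 's30.png', 'w31.png', 's31.png', 'w32.png', 's32.png', 'w33.png', 's33.png', 'w34.png', 's34.png', 'w35.png', 's35.png', 'w36.png', 's36.png', 'w37.png', 's37.png', 'w38.png', 's38.png', 'w39.png', 's39.png', 'w40.png', 's40.png', 'w41.png', 's41.png', 'w42.png', 's42.png', 's43.png', 'w44.png', 's44.png', 's45.png', 'w45.png', 's46.png', 'w46.png', 's47.png', 'w47.png', 's48.png', 'w48.png', 's49.png', 's50.png', 'side51.png', 'scene51.png', 'wrist51.png']
s3.png 0.781 0 0
s4.png 0.758 0 0
s5.png 0.791 0 0
s17.png 0.816 -1 -1
s18.png 0.786 0 0
s19.png 0.777 0 0
s20.png 0.777 0 0
s21.png 0.79 0 0
s38.png 0.796 0 0
s39.png 0.781 0 0
s40.png 0.78 0 0
s41.png 0.781 0 0
s42.png 0.78 0 0
s43.png 0.78 0 0
s44.png 0.78 0 0
s45.png 0.78 0 0
s46.png 0.78 0 0
s47.png 0.795 0 0
s48.png 0.8 0 0
s49.png 0.768 0 0
side51.png 1.0 0 0
```

```bash
python3 - <<'E'
import cv2,numpy as np
from h import *
b=cv2.imread('pics/side51.png')
pp=robot.camera_params('side')
print('px per 0.01 rad at handle end', proj('side',tray(.244,0,.026,.26),pp),proj('side',tray(.244,0,.026,.25),pp), proj('side',tray(.199,-.066,.04,.26),pp)-proj('side',tray(.199,-.066,.04,.25),pp))
T=[cv2.resize(cv2.imread(f'pics/{n}.png')[270:350,330:415],None,fx=5,fy=5,interpolation=cv2.INTER_CUBIC) for n in('s5','s20','side51')]
cv2.imwrite('pics/cmp51.png',cv2.resize(np.hstack([T[0],T[2]]),(800,376)))
H=lambda n:cv2.imread(f'pics/{n}.png')[285:315,375:405].astype(int)
for n in('s3','s5','s17','s18','s20','s38','s42','s46','s48','s49','side51'):
    im=H(n); d=(im.sum(2)<170); ys,xs=np.nonzero(d); print(n,d.sum(),xs.mean().round(2),ys.mean().round(2))
E
```

```text
px per 0.01 rad at handle end [396.45005178 296.65874924] [396.68959533 297.17757844] [-0.29422829 -0.34122571]
s3 84 16.87 19.81
s5 206 11.99 18.79
s17 288 13.87 16.94
s18 91 16.87 19.48
s20 91 16.98 19.52
s38 93 17.37 19.94
s42 93 17.28 19.98
s46 93 17.56 19.74
s48 95 16.62 19.78
s49 160 12.61 19.75
side51 285 14.24 17.36
```

View pics/cmp51.png

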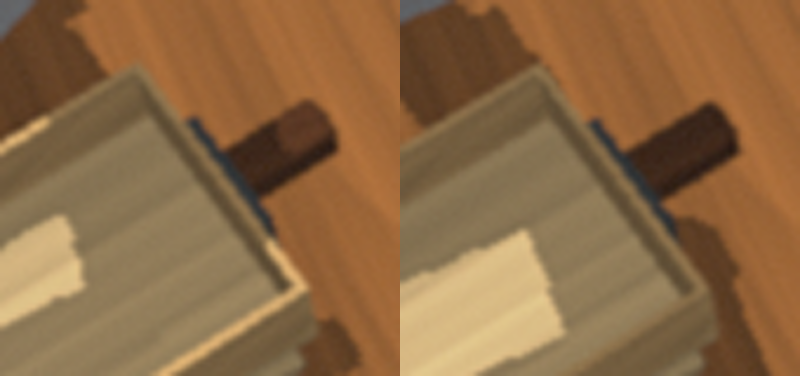

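```bash
python3 - <<'E'
import cv2,numpy as np
def L(n): return cv2.GaussianBlur(cv2.cvtColor(cv2.imread(f'pics/{n}.png'),cv2.COLOR_BGR2GRAY),(0,0),.7).astype(np.float32)
ref=L('side51')
mask=np.zeros((480,640),np.uint8)
cv2.fillPoly(mask,[np.array([[366,293],[372,290],[395,288],[404,297],[400,306],[388,314],[380,312]])],255)
y0,y1,x0,x1=280,325,355,412
for n in('s3','s5','s17','s18','s19','s20','s21','s38','s40','s42','s46','s48','s49'):
    W=np.eye(2,3,dtype=np.float32)
    try:
        cc,W=cv2.findTransformECC(ref[y0:y1,x0:x1],L(n)[y0:y1,x0:x1],W,cv2.MOTION_TRANSLATION,(3,200,1e-5),mask[y0:y1,x0:x1],3); print(n,round(cc,3),W[:,2].round(2))
    except Exception as e: print(n,'fail')
E
```

```text
s3 0.893 [ 0.66 -0.81]
s5 0.971 [-0.16 -0.45]
s17 0.991 [ 0.1 -0.8]
s18 0.913 [ 2.23 -1.88]
s19 0.934 [ 0.57 -0.79]
s20 0.934 [ 0.58 -0.8 ]
s21 0.892 [ 0.72 -0.9 ]
s38 0.942 [ 1.69 -1.19]
s40 0.886 [ 2.45 -1.28]
s42 0.928 [ 1.08 -0.24]
s46 0.913 [ 1.38 -0.49]
s48 0.953 [-0.24  0.13]
s49 0.952 [0.32 0.06]
```

```bash
python3 - <<'E'
from h import *
g=tray(.229,0,.026,.25);print(g)
move(g+[0,0,.10-.011],100.5)
move(g-[0,0,.011],100.5)
X,e=tri([('side',(385,302)),('scene',(160+585/6,235+385/6))]);print(X,e, (X-g))
E
```

```text
[ 0.63458005 -0.22117258  0.0987125 ]
t 55.625 tcp [0.5826 0.0116 0.2431] jaw 102.01 tilt [ 0.0017  0.0039 -1.    ] shift [ 0.0023  0.0546 -0.2387] F [ 0.7  0.3 -0.7] op 0.0512
world turn -1.5058143987391048 yaw about tool y (down => negative) 0.0263  or -3.1153
t 55.625 tcp [0.5826 0.0116 0.2431] jaw 102.01 tilt [ 0.0017  0.0039 -1.    ] shift [ 0.002   0.1546 -0.239 ] F [ 0.7  0.3 -0.7] op 0.0512
world turn -1.5058143987391048 yaw about tool y (down => negative) 0.0263  or -3.1153
[ 0.62875735 -0.21301689  0.08425513] [np.float64(1.6662011117181676), np.float64(1.666201111718028)] [-0.0058227   0.00815569 -0.01445737]
```

>>> carry_out(increments=[{"linear": [0.001,0,-0.045],"yaw": 0.013},{"linear": [0.002,0.005,-0.1],"yaw": 0.026},{"linear": [0.003,0.015,-0.155],"yaw": 0.026},{"linear": [0.004,0.035,-0.21],"yaw": 0.026},{"linear": [0.004,0.055,-0.239],"yaw": 0.026}], gripper=0.6)

```text
t: 56.25
tool_pos: [0.6348, -0.2235, 0.1829]
orientation: [-1.561, -0.141, 0.144]
force: [-0.1, 0.3, -0.3]
opening: 0.0557
```

```bash
python3 - <<'E'
from h import *
g=tray(.229,0,.026,.25)
cv2.imwrite('pics/w52.png',robot.read_camera('wrist'))
move(g-[0,0,.011],100.5)
for y in(-.011,.011): print(proj('wrist',tray(.244,y,.037,.25)),proj('wrist',tray(.215,y,.037,.25)))
E
```

```text
t 56.3 tcp [ 0.6333 -0.2255  0.1789] jaw 100.3 tilt [-0.0069  0.0059 -1.    ] shift [0.0026 0.0912 0.0034] F [-3.4 -0.6 -2.9] op 0.0559
world turn 0.19612072053485008 yaw about tool y (down => negative) -0.0034  or 3.1382
[315.22239491 267.01110366] [315.0617093  229.11421239]
[343.95825935 266.87773583] [343.80491622 229.00079289]
```

View pics/w52.png

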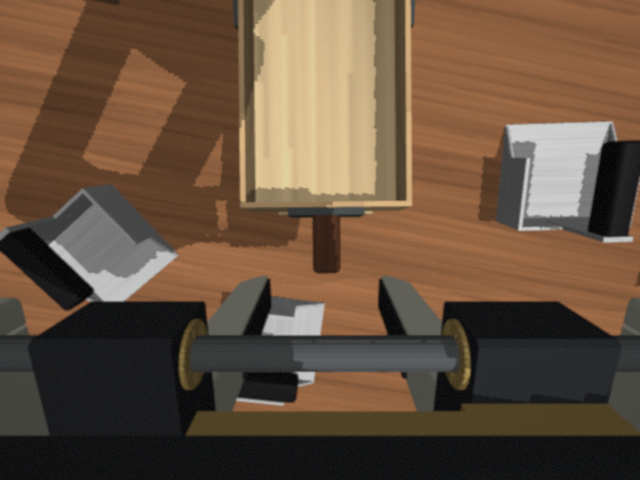

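>>> carry_out(increments=[{"linear": [0.002,0.03,0.002],"yaw": 0},{"linear": [0.003,0.06,0.003],"yaw": 0},{"linear": [0.003,0.08,0.003],"yaw": 0},{"linear": [0.003,0.091,0.003],"yaw": 0},{"linear": [0.003,0.091,0.003],"yaw": 0}])

```text
t: 56.92
tool_pos: [0.6346, -0.2212, 0.0871]
orientation: [-1.559, -0.135, 0.147]
force: [-0.6, -0.4, 0.2]
opening: 0.0558
```

>>> carry_out(increments=[{"linear": [0,0,0],"yaw": 0},{"linear": [0,0,0],"yaw": 0},{"linear": [0,0,0],"yaw": 0},{"linear": [0,0,0],"yaw": 0},{"linear": [0,0,0],"yaw": 0}], gripper=0, newtons=40)

```text
t: 57.55
tool_pos: [0.6348, -0.2214, 0.0875]
orientation: [-1.559, -0.136, 0.147]
force: [-0.1, -1.0, 2.1]
opening: 0.0209
```

>>> carry_out(increments=[{"linear": [0,-0.002,0],"yaw": 0},{"linear": [0,-0.003,0],"yaw": 0},{"linear": [0,-0.003,0],"yaw": 0}])

```text
t: 57.92
tool_pos: [0.634, -0.2214, 0.0894]
orientation: [-1.559, -0.134, 0.148]
force: [-0.0, -3.7, -9.9]
opening: 0.0211
```

>>> carry_out(increments=[{"linear": [0,-0.002,0],"yaw": 0},{"linear": [0,-0.004,0],"yaw": 0},{"linear": [0,-0.004,0],"yaw": 0}])

```text
t: 58.3
tool_pos: [0.6335, -0.2215, 0.0905]
orientation: [-1.558, -0.133, 0.149]
force: [8.6, -6.9, -23.4]
opening: 0.021
```

>>> carry_out(increments=[{"linear": [0,-0.003,0],"yaw": 0},{"linear": [0,-0.003,0],"yaw": 0}])

```text
t: 58.55
tool_pos: [0.6335, -0.2215, 0.0905]
orientation: [-1.558, -0.132, 0.149]
force: [10.6, -6.5, -27.0]
opening: 0.0211
```

>>> carry_out(increments=[{"linear": [0,0,0],"yaw": 0},{"linear": [0,0,0],"yaw": 0},{"linear": [0,0,0],"yaw": 0},{"linear": [0,0,0],"yaw": 0},{"linear": [0,0,0],"yaw": 0}], gripper=0.6)

```text
t: 59.18
tool_pos: [0.6336, -0.2215, 0.0909]
orientation: [-1.558, -0.133, 0.149]
force: [-0.6, 0.4, 0.8]
opening: 0.0557
```

>>> carry_out(increments=[{"linear": [0,-0.02,0],"yaw": 0},{"linear": [0,-0.06,0],"yaw": 0},{"linear": [0,-0.1,0],"yaw": 0},{"linear": [0,-0.13,0],"yaw": 0},{"linear": [0,-0.14,0],"yaw": 0}])

```text
t: 59.8
tool_pos: [0.6366, -0.2231, 0.2354]
orientation: [-1.561, -0.137, 0.145]
force: [0.1, -0.5, -0.3]
opening: 0.0558
```

```bash
python3 - <<'E'
from h import *
for c in ('side','scene','wrist'): cv2.imwrite(f'pics/{c}53.png',robot.read_camera(c))
move([.54,0,.072])
E
```

```text
t 59.95 tcp [ 0.6353 -0.2225  0.2309] jaw 100.28 tilt [-0.0109  0.0071 -0.9999] shift [-0.0525  0.1615  0.2345] F [-0.1  0.  -0.2] op 0.0555
```

View pics/side53.png

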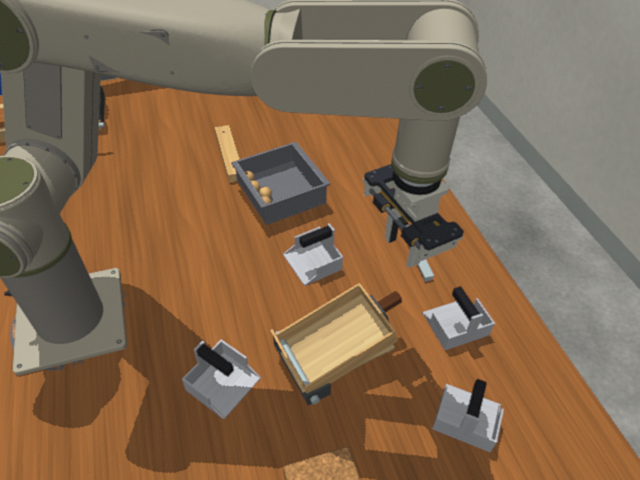

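View pics/wrist53.png

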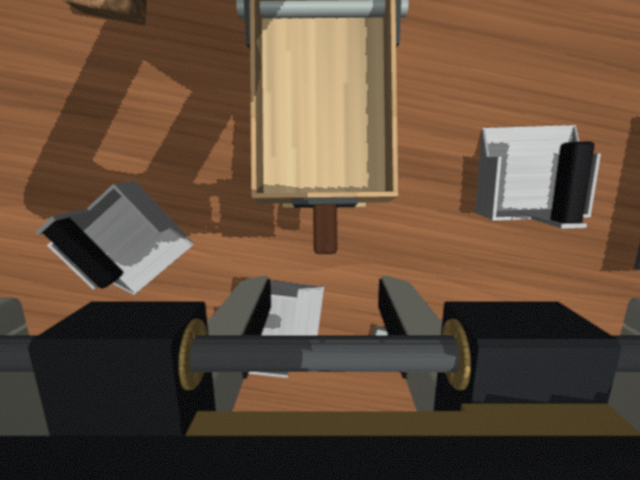

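View pics/scene53.png

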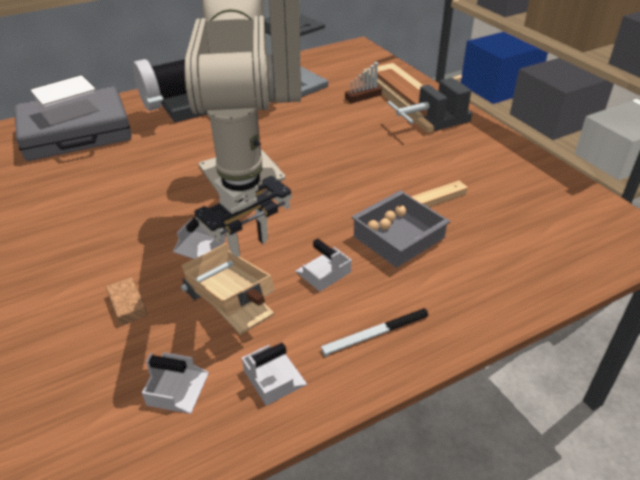

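```bash
python3 -c "
from plant import robot
robot.close_job(); print(robot.read_state()['t'])"
```

```text
the job is handed in; nothing more can be done
the job is handed in; nothing more can be done
```

The job is done and was handed in at about 60 s. I lifted the tray to its stop and took all five knobs in one scoop with the left-most scoop. They are in the bin, and the empty scoop stands flat and right way up on the bench between the bin and the tray.

**How the tipping went:** The tool can't pitch. So I set the loaded scoop down in the bin, took the handle again near its back end and lifted, and the nose dropped and the knobs rolled out. The wrist pictures show five knobs in the bin and an empty scoop.

**Tray stop:** The tray did not stay at its stop the whole time:
- It sagged to about 0.20 rad when the scoop first pressed on it, and I lifted it back to the stop before scooping.
- After the scoop was set down, the pictures suggested it had slipped by another 0.01–0.015 rad, about a pixel. I lifted it again until it rose about 3 mm and then stopped, pulling about 27 N, and let go.

**Last checks:** The final pictures show the tray tilted, nothing on the bench that shouldn't be there, and the file, rail, block and other scoops apparently where they were. The hand is clear of everything. I judged the final tray angle from the hard stop, not from a fresh measurement.

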